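Put the die away, shut the hinged press, pin it and hold it shut

ROBOT

A 6-joint arm with a two-finger parallel gripper is mounted at the origin on a cart in front of the work surface, level with it; the furniture and walls round the work are solid. World frame = base frame: x ahead of the robot, y to its left, z up, the work surface at z = 0. Lengths are in m, angles in degrees, forces in N, time in s.
With the tool pointing down it reaches from about 0.35 to 0.875 m from the base axis. Payload 4.2 kg.
Tool frame: the origin (TCP) lies on the centre line of the jaws, within the pads' length; the fingertips stand 8 mm ahead of it and the grasp point (between the pads) lies 11 mm behind it; z points along the fingers, y is the direction in which the jaws open and shut (so a half turn about z gives the same grasp; the last joint's range is limited). The gripper opens to 87 mm and grips with 3 to 60 N. Pads are 19 mm wide; open, the fingers measure 117 mm over their backs; the gripper's body (75 mm by 190 mm) begins 51 mm behind the grasp point.
Start: joints at [78.3, 22.042, 0.453, 0, -68.411, -14.817], TCP at [0.279, 0.559, 0.231] pointing down, gripper open.
Joint ranges: [-179.83, 179.83], [-69.29, 118.12], [-61.27, 80.66], [-181.25, 117.63], [-171.15, -9.14], [-177.46, 177.46]. Speed limits (degrees/s): [159.86, 159.86, 180, 180, 180, 180].

INTERFACE

Orientations are given as a 3x3 rotation matrix whose columns are the frame's x, y, z axes.
In Python, from station import sense, capture, finish_job, recognise gives the robot as it stands.
- The arm moves only by the tool apply_moves, never from a script. Its argument "plan" is a list that holds one entry, the list of rows, each a list of 7 numbers: the opening in per cent of the stroke, from 0 (shut) to 100 (fully open), then the shift along the world's x, y, z in units of 25 mm (1.0 is 25 mm), then the turn, a rotation vector about the world's x, y, z in rad. A call has 1 to 12 rows; each row shifts and turns the pose as measured when the row begins; what a row does not reach is not made up. A row lasts 1/12 s, in which the tool goes at most 41.7 mm and 7.16 degrees, less where a joint would pass 70% of its speed; a pose out of reach is approached as far as the arm can. A call is refused whole if a number of a shift passes 1 or a number of a turn 0.125, either way. A call with a gripper value outside its range is refused whole. The fingers move at their own pace and stop on an object; the grip force is fixed at half the most. Time passes only in rows, so rows that do not move let the fingers close. It gives the time, the measured TCP pose, the force and the opening at its end, in the units of the state.
- sense(): the state, without advancing time (a new reading comes with each control period).
- capture(name): name is "scene" or "top" or "wrist"; returns a dict with "pixels" (400x640x3 uint8, red, green, blue), "depth" (400x640 float32, m along the optical axis (not along the pixel's ray), 0 where there is no reading), "mtx" (3x3 intrinsics, pixels), "distortion" ([k1, k2, p1, p2, k3] as OpenCV has them; the pictures are not rectified), "R" (3x3) and "t" (3): a world point X has camera coordinates R X + t; the wrist camera has in their place "mount" (4x4, takes a point from camera to tool coordinates, whose origin is the TCP and whose axes are the flange's). Camera axes: x right, y down, z forward; pixel columns grow to the right and rows downward; lengths in m; the calibration is good to about 2 mm. A picture is of the moment at which its call begins: read the wrist's pose just before it.
- finish_job(): hands the job in, once; it reports no verdict.
Trained networks look in a picture, given as the dict that the camera call returned (one of the last four; its "shot" number tells which), for a name from the list of things; names that differ only in an ending like _2 or _b are one class to them, and where a whole thing is asked for, a point or a joint stands for the part that bears it (a point fixed in the world has none). Each returns a list of dicts, best first, with "score" (0 to 1); they miss things now and then, are a little off and sometimes report something else, mostly with a low value. They report only what shows in the picture. A call takes as long as a camera call. They do not tell look-alikes from the thing itself.
- recognise(label, picture): "at" ([x, y, z] in m, in the coordinates of the camera as it stood for that picture, good to about 4 mm: the middle of the surface that is visible of it).
The state is a dict: "time_s": time; "joints": joint angles; "joint_velocities": joint speeds; "effort": joint torques, N m; "tcp_pos": TCP position; "ee_rot": TCP orientation; "wrist_force": force on the tool from outside, world axes, zero at the start; "moment": the same for the moment, N m; "gripper_width": opening from 0.0 (shut) to 1.0 (fully open).
Only numpy, scipy, OpenCV 4.12 (cv2) and the standard library are available. Lean on these libraries where they do the work, as an engineer would, in place of code of your own. Each camera call takes 0.05 s, during which the arm holds its last target.

TASK

Lift the round forming die out of the open hinged press and put it back in its own storage stand, the one whose round well it drops snugly into. Then swing the press lid shut, take the steel locking pin from the socket on the side of the press and push it down through the hole in the lid into the hole in the base until its collar presses the lid fully shut against the two spring buttons. Finish while holding it so: keep the pin pushed down and do not let go, and leave the spoon, sauce cup and timer alone.

Things in the scene. Friction and masses are not known exactly. Their poses are not given: they have to be found in the camera images.
- press: Bare-metal hinged press, fixed. Base 110 (x, -60 to +50) x 80 (y) x 36 mm high; origin at mid-width of its underside, z up, pin-hole end at its own -x, hinge at its far +x end. Round cavity in the top at x = +12 mm: 48 mm wide, 10 mm deep (floor at z = 26 mm). Hinge axis parallel to y at x = 54, z = 36 mm. Two spring buttons at x = -34, y = +-29 mm stand 8.5 mm proud of the base.
- press_lid (a joint): Lid angle (rad): 0 fully shut, 1.57 upright; starts leaning open, away from the pin-hole end, at 1.65 to 1.78 (stop 1.85). Plate 10 mm thick, 72 mm wide, reaching 108 mm from the hinge axis. Stiff hinge: stays where left from the stop down to about 1.2; lower, it sinks and rests ajar on the spring buttons at about 0.1. About 5 N down at its hole shuts it fully; let go, it rises.
- lid_edge (a point): Middle of the lid's free edge (the one opposite the hinge), at half the plate's thickness. It travels with the lid.
- lid_hole (a point): Centre of the 17 mm through hole in the lid, at the lid's outer (upper when shut) face, 96 mm from the hinge axis. It travels with the lid; shut, it lies right over the base hole, 10 mm above it.
- base_hole (a point): Centre of the mouth of the 15 mm vertical hole that goes down through the press base; at press x = -42 mm, y = 0, 36 mm above the worktop.
- die_center (a point): Round forming die, starts in the press cavity; this point is on its axis, half-way up (25 mm above its underside). Steel disc 40 mm wide, 12 mm thick, a 14 mm neck, and a black cylindrical knob 22 mm wide from 24 to 50 mm above the underside, for gripping. 120 g.
- stand_large: The die's own storage stand: white block 58 x 58 x 18 mm, fixed, with a round well 48 mm wide and 12 mm deep (floor 6 mm above the worktop). Origin at the centre of its underside, z up. Keep the arm clear of the tall fixed black machine to the left of all this (right side panel at y = -0.145 m, x 0.24 to 0.59, 0.43 m high, its lever standing up to 0.66 m at about x 0.4, y -0.17).
- stand_large_hole0 (a point): Centre of the mouth of the large well, 18 mm above the worktop.
- stand_small: Storage stand of another, smaller die: same white block 58 x 58 x 18 mm, fixed, with a round well only 30 mm wide, into which this die does not go. Origin at the centre of its underside. The two stands may have swapped places.
- pin_center (a point): Steel locking pin, starts upright in the socket on the press's side; this point is on its axis, half-way up (33 mm above its tip). Shank 12 mm thick, 34 mm long, tapered tip; above it a collar 26 mm wide, 4 mm thick; then a round knob 20 mm wide (38 to 66 mm above the tip) for gripping. z axis towards the knob. 80 g. With the collar on the fully shut lid this point is 45 mm above the worktop.
- pin_socket (a point): Mouth of the pin's parking socket: a 36 x 36 mm block, 40 mm high, on the press's right side (press x = -10, y = -58 mm) with a 15 mm vertical hole in which the pin stands, its collar resting on the block's top. This point is in the middle of the hole, at the top.
- spoon: Bystander: small steel spoon, 130 x 26 x 11 mm, origin at the centre of its underside.
- sauce_cup: Bystander: small lidded sauce cup, 73 mm wide, 49 mm high, origin at the centre of its underside.
- kitchen_timer: Bystander: white kitchen timer, 27 x 68 x 66 mm, origin at the centre of its underside.
Mind the look-alikes: they are no part of the job. Leave any green or red look-alike of the part that bears pin_center alone.

How it is judged (in metres and radians):
On the way, in this order (a step that is already met when the one before it is completed fails the run):
1. the die sits flat in the well of its own stand, let go (horizontal distance between die_center and stand_large_hole0 below 0.007 m and z of die_center in the frame of stand_large below 0.0335 m and angle between die_center's own z axis and vertical below 0.08 rad and contact force between the fingers and die below 0.1 N), for 0.2 s.
2. the lid has been swung shut onto the spring buttons (value of joint press_lid below 0.16 rad), for 0.2 s.
At the end, for the whole second after the job is handed in: Die released flat in its own well (within 7 mm of centre, 2.5 mm of the floor). Pin through lid into base hole (within 5 mm, 0.12 rad; collar within 4 mm of home), fingers on it with over 1 N and its collar pressing the lid with over 1 N; lid under 0.03 rad (all of step 1 and value of joint press_lid below 0.03 rad and horizontal distance between pin_center and base_hole below 0.005 m and z of pin_center in the frame of press between 0.04 and 0.049 m and angle between the z axis of pin_center and the z axis of press, either way round below 0.12 rad and contact force between the fingers and pin above 1 N and contact force between pin and press_lid above 1 N); the arm keeps its last pose, push and grip.
It fails at once if a bystander (spoon, sauce cup, timer) is moved by more than 3 cm (distance of any of spoon, sauce_cup, kitchen_timer from where it was at the start of the episode above 0.03 m).
It also fails if it takes over 67 s, if anything falls off the work surface, if the arm or the gripper's body presses on something with over 40 N, if the wrist force passes 120 N, or if a joint passes its speed limit or range.

## Working session

There is one attempt and no reset: what is moved stays moved. The work goes in short steps, Python scripts to look and compute and a tool call to move; the robot and the scene stay as the last step left them, time stands still between calls to the robot, and variables do not carry over. Pictures are saved under pics/ and viewed, and the job is handed in when it is done.

Besides the shell and the picture viewer there is one more tool, called after "Call:" as name(argument=value, ...) on one line, values as JSON. apply_moves: Moves the arm, as the interface text tells. Its arguments: {"type":"object","properties":{"plan":{"type":"array","items":{"type":"array","items":{"type":"array","items":{"type":"number"}}}}},"required":["plan"]}

```bash
ls; mkdir -p pics; python3 - <<'E'
from station import *
import cv2
s=sense(); print(s)
for n in ("scene","top","wrist"):
    c=capture(n); cv2.imwrite(f"pics/{n}0.png",c["pixels"][:,:,::-1])
    print(n,c["mtx"],c["distortion"],c.get("R"),c.get("t"),c.get("mount"))
E
```

```text
pics
{'time_s': 0.0, 'joints': array([ 7.83009355e+01,  2.20895700e+01,  3.80045742e-01, -2.96623464e-02,
       -6.84119724e+01, -1.48170709e+01]), 'joint_velocities': array([-0.05800948, -0.08718349, -0.00635683,  0.01352614,  0.0220884 ,
        0.06352127]), 'effort': array([-1.36790122e-04, -3.90668428e+01,  1.87401813e+01,  4.21997845e+00,
        1.09921544e-02, -1.83057668e-04]), 'tcp_pos': array([0.27874303, 0.55873859, 0.22947222]), 'ee_rot': array([[ 8.94723420e-01, -4.46619736e-01, -9.01360213e-04],
       [-4.46620639e-01, -8.94721236e-01, -1.97880645e-03],
       [ 7.73078931e-05,  2.17305055e-03, -9.99997636e-01]]), 'wrist_force': array([-0.73516578,  0.26930195,  1.06022891]), 'moment': array([ 0.02991935, -0.06353699, -0.0026627 ]), 'gripper_width': 1.0045376644880004}
scene [[401.65459128   0.         313.45440419]
 [  0.         401.65459128 191.4373386 ]
 [  0.           0.           1.        ]] [-0.06916022  0.          0.          0.          0.        ] [[-6.99024046e-01 -7.15097924e-01  5.85490416e-04]
 [-4.01513934e-01  3.91810981e-01 -8.27810797e-01]
 [ 5.9
[... 203 characters left out ...]
 1.        ]] [0.04348297 0.         0.         0.         0.        ] [[ 0.0027672  -0.99954551  0.03001864]
 [-0.98982941 -0.00700749 -0.14208672]
 [ 0.1422325  -0.02932015 -0.98939893]] [-0.42104724  0.43146082  0.96170041] None
wrist [[326.28660049   0.         321.08644646]
 [  0.         326.28660049 201.06618769]
 [  0.           0.           1.        ]] [0.01554739 0.         0.         0.         0.        ] None None [[-3.36164104e-04 -9.53292073e-01 -3.02049847e-01  8.34696641e-02]
 [ 9.99999484e-01 -6.10025637e-04  8.12344969e-04  3.25815475e-04]
 [-9.58660170e-04 -3.02049418e-01  9.53291786e-01 -1.54026998e-01]
 [ 0.00000000e+00  0.00000000e+00  0.00000000e+00  1.00000000e+00]]
```

View pics/scene0.png

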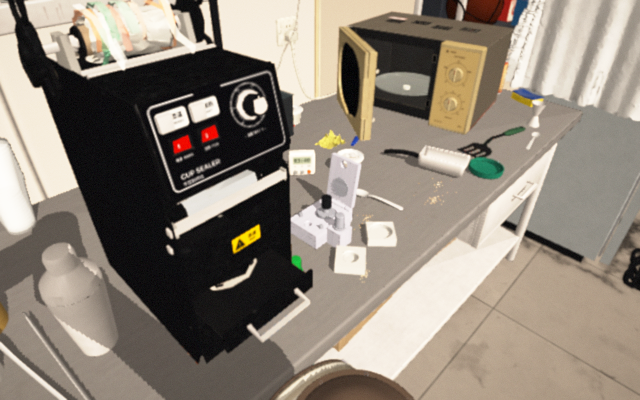

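View pics/top0.png

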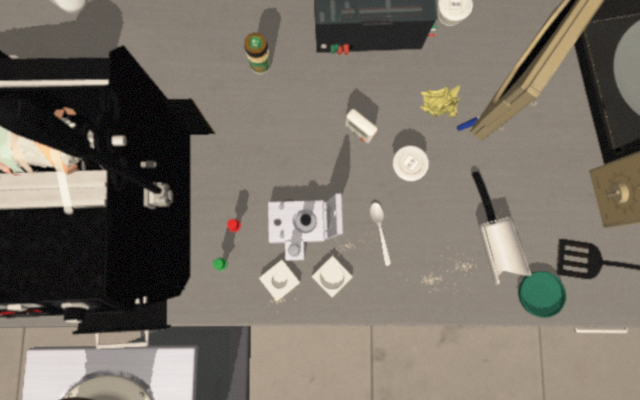

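View pics/wrist0.png

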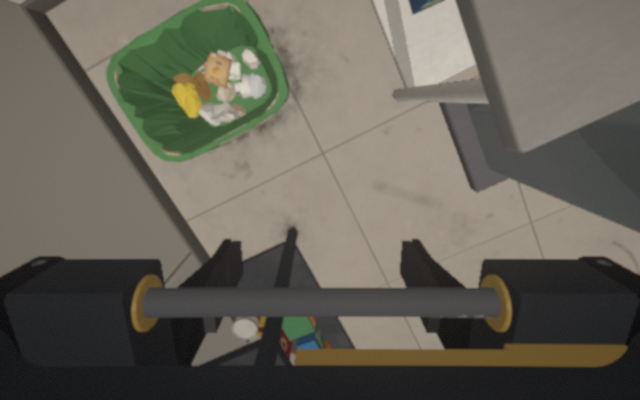

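```bash
cat > h.py <<'E'
from station import *
import numpy as np, cv2
def cloud(c,pose=None):
    d=c["depth"]; K=c["mtx"]; h,w=d.shape
    u,v=np.meshgrid(np.arange(w),np.arange(h))
    p=cv2.undistortPoints(np.stack([u,v],-1).reshape(-1,1,2).astype(np.float64),K,np.array(c["distortion"])).reshape(h,w,2)
    P=np.concatenate([p*d[...,None],d[...,None]],-1)
    return toworld(c,P,pose),d>0
def toworld(c,P,s=None):
    P=np.asarray(P,float)
    if c.get("R") is not None:
        return (P-np.array(c["t"]))@np.array(c["R"])
    M=np.array(c["mount"]); T=P@M[:3,:3].T+M[:3,3]
    return T@s["ee_rot"].T+s["tcp_pos"]
def save(img,name,box=None,k=1):
    if box: u0,v0,u1,v1=box; img=img[v0:v1,u0:u1]
    img=cv2.resize(img,None,fx=k,fy=k,interpolation=cv2.INTER_CUBIC)
    cv2.imwrite("pics/"+name,img[:,:,::-1])
E
python3 - <<'E'
from h import *
c=capture("top"); W,m=cloud(c)
save(c["pixels"],"topz.png",(190,130,450,310),3)
for l in ["press","press_lid","die_center","stand_large","stand_small","pin_center","spoon","sauce_cup","kitchen_timer"]:
    for r in recognise(l,c)[:4]:
        print(l,round(r["score"],2),toworld(c,r["at"]).round(3))
s=capture("scene"); V,n=cloud(s)
save(s["pixels"],"scz.png",(270,120,420,300),4)
print("scene")
for l in ["press","press_lid","die_center","stand_large","stand_small","pin_center"]:
    for r in recognise(l,s)[:4]:
        print(l,round(r["score"],2),toworld(s,r["at"]).round(3))
A=np.concatenate([W[m],V[n]])
# height map max
for x0 in np.arange(0,1.0,.1):
    print(round(x0,1),[ (round(float(q[:,2].max()),2) if len(q:=A[(A[:,0]>=x0)&(A[:,0]<x0+.1)&(A[:,1]>=y0)&(A[:,1]<y0+.1)]) else None) for y0 in np.arange(-.7,.5,.1)])
E
```

```text
press 0.88 [ 0.39  -0.367  0.039]
press_lid 0.98 [ 0.397 -0.431  0.112]
die_center 0.65 [ 0.389 -0.366  0.037]
die_center 0.61 [ 0.392 -0.377  0.042]
stand_large 0.56 [ 0.286 -0.431  0.004]
stand_small 0.87 [ 0.281 -0.328  0.015]
stand_small 0.2 [ 0.396 -0.378  0.042]
pin_center 0.66 [ 0.309 -0.214  0.067]
pin_center 0.59 [ 0.287 -0.435  0.002]
pin_center 0.57 [ 0.332 -0.355  0.074]
spoon 0.75 [ 0.4   -0.53   0.009]
sauce_cup 0.63 [ 0.509 -0.582  0.047]
kitchen_timer 0.86 [ 0.589 -0.486  0.062]
scene
press 0.97 [ 0.38  -0.386  0.034]
press 0.49 [ 0.39  -0.424  0.094]
die_center 0.76 [ 0.387 -0.364  0.04 ]
die_center 0.36 [ 0.285 -0.43   0.013]
stand_large 0.69 [ 0.284 -0.43   0.01 ]
stand_small 0.74 [ 0.274 -0.317  0.018]
pin_center 0.66 [ 0.332 -0.346  0.058]
0.0 [-0.78, -0.79, -0.79, -0.79, -0.79, 0.01, 0.24, 0.24, 0.01, -0.79, -0.79, -0.79]
0.1 [0.01, 0.01, 0.0, 0.0, 0.0, 0.17, 0.17, 0.16, 0.01, 0.0, None, -0.79]
0.2 [0.01, 0.01, 0.02, 0.02, 0.07, 0.43, 0.43, 0.43, 0.01, 0.0, None, None]
0.3 [0.01, 0.01, 0.15, 0.08, 0.07, 0.66, 0.46, 0.45, 0.15, 0.0, None, None]
0.4 [0.05, 0.05, 0.15, 0.08, 0.03, 0.67, 0.49, 0.51, 0.2, 0.03, None, None]
0.5 [0.05, 0.07, 0.07, 0.01, 0.01, 0.46, 0.42, 0.42, 0.04, 0.04, None, None]
0.6 [0.04, 0.01, 0.07, 0.43, 0.45, 0.46, 0.47, 0.47, 0.0, 0.03, None, None]
0.7 [0.14, 0.14, 0.14, 0.14, 0.11, 0.01, 0.47, 0.48, 0.01, 0.01, None, None]
0.8 [0.14, 0.14, 0.14, 0.14, 0.01, 0.01, 0.01, 0.2, 0.2, 0.01, None, None]
0.9 [0.37, 0.38, 0.38, None, None, 0.38, 0.38, 0.38, 0.0, None, None, None]
```

View pics/topz.png

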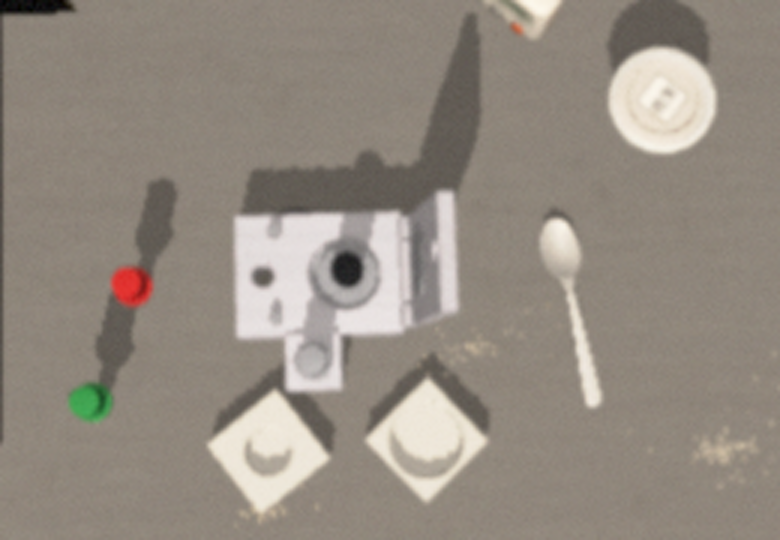

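View pics/scz.png

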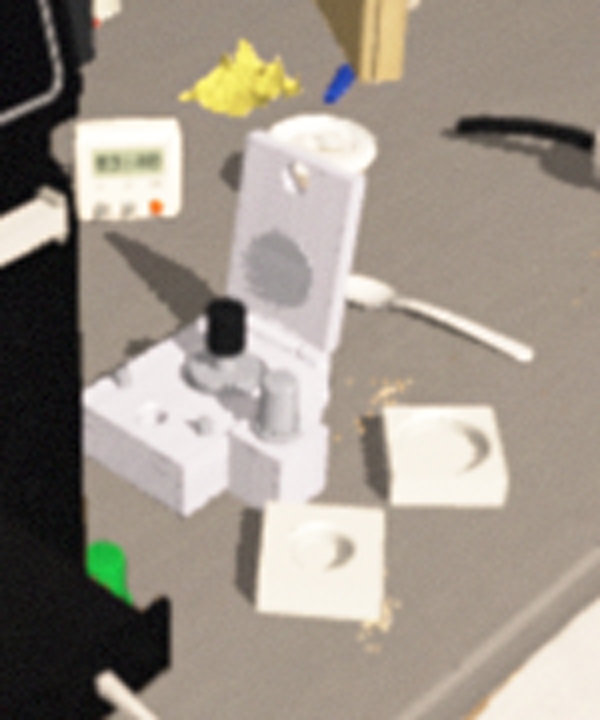

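Call:
apply_moves(plan=[[[50, 0, 0, 1, 0, 0, 0], [50, 0, 0, 1, 0, 0, 0], [50, 0, 0, 1, 0, 0, 0], [50, 0, 0, 1, 0, 0, 0], [50, 0, 0, 1, 0, 0, 0], [50, 0, 0, 1, 0, 0, 0], [50, 0, 0, 1, 0, 0, 0], [50, 0, 0, 1, 0, 0, 0], [50, 0, 0, 1, 0, 0, 0], [50, 0, 0, 1, 0, 0, 0], [50, 0, 0, 1, 0, 0, 0], [50, 0, 0, 1, 0, 0, 0]]])

```text
time_s: 2.0
tcp_pos: [0.2767, 0.5526, 0.537]
ee_rot: [[0.894, -0.447, -0.006], [-0.447, -0.894, -0.015], [0.002, 0.017, -1.0]]
wrist_force: [0.7, 0.6, 0.1]
gripper_width: 0.501
```

```bash
python3 - <<'E'
from h import *
s=sense(); print(s["joints"].round(2),s["tcp_pos"],s["ee_rot"].round(3))
# fit planar geometry later
E
```

```text
[  78.31   21.57   42.38   -0.17 -111.75  -14.93] [0.27669925 0.55258971 0.53697372] [[ 0.894 -0.447 -0.006]
 [-0.447 -0.894 -0.015]
 [ 0.002  0.017 -1.   ]]
```

Call:
apply_moves(plan=[[[50, -0.2, -0.6, 1, 0, 0, 0], [50, -0.2, -0.6, 1, 0, 0, 0], [50, -0.2, -0.6, 1, 0, 0, 0], [50, -0.2, -0.6, 1, 0, 0, 0], [50, -0.2, -0.6, 1, 0, 0, 0], [50, -0.2, -0.6, 1, 0, 0, 0], [50, -0.2, -0.6, 1, 0, 0, 0], [50, -0.1, -0.6, 1, 0, 0, 0], [50, 0, -0.6, 0.6, 0, 0, 0], [50, 0.4, -0.6, 0.4, 0, 0, -0.04]]])

```text
time_s: 2.83
tcp_pos: [0.2419, 0.3892, 0.7444]
ee_rot: [[0.876, -0.482, -0.002], [-0.482, -0.876, -0.019], [0.007, 0.017, -1.0]]
wrist_force: [1.0, -0.4, -0.1]
gripper_width: 0.5
```

```bash
python3 - <<'E'
from h import *
s=sense(); print(s["joints"].round(2),s["tcp_pos"],s["ee_rot"].round(3))
E
```

```text
[  78.63   22.28   80.65    0.23 -149.44  -17.24] [0.24189961 0.38921919 0.74440424] [[ 0.876 -0.482 -0.002]
 [-0.482 -0.876 -0.019]
 [ 0.007  0.017 -1.   ]]
```

Call:
apply_moves(plan=[[[50, 1, -0.4, 0, 0, 0, -0.02], [50, 1, -0.8, 0, 0, 0, -0.03], [50, 1, -0.9, 0, 0, 0, -0.04], [50, 1, -1, 0, 0, 0, -0.04], [50, 1, -1, 0, 0, 0, -0.04], [50, 1, -1, 0, 0, 0, -0.04], [50, 1, -1, 0, 0, 0, -0.04], [50, 1, -1, 0, 0, 0, -0.04], [50, 0.6, -1, 0, 0, 0, -0.04], [50, 0.4, -1, 0, 0, 0, -0.04]]])

```text
time_s: 3.67
tcp_pos: [0.4645, 0.1414, 0.7344]
ee_rot: [[0.637, -0.771, 0.013], [-0.771, -0.637, 0.0], [0.008, -0.01, -1.0]]
wrist_force: [0.7, -0.0, 0.3]
gripper_width: 0.497
```

```bash
python3 - <<'E'
from h import *
s=sense(); print(s["joints"].round(2),s["tcp_pos"],s["ee_rot"].round(3))
E
```

```text
[  36.42   23.62   80.56    0.77 -146.34    3.78] [0.46452133 0.1413675  0.73442565] [[ 0.637 -0.771  0.013]
 [-0.771 -0.637  0.   ]
 [ 0.008 -0.01  -1.   ]]
```

Call:
apply_moves(plan=[[[50, 0.6, -1, -0.1, 0, 0, -0.04], [50, 0.5, -1, -0.1, 0, 0, -0.04], [50, 0.3, -1, 0, 0, 0, -0.04], [50, 0.2, -1, 0, 0, 0, -0.04], [50, 0.1, -1, 0, 0, 0, -0.04], [50, 0, -1, 0, 0, 0, -0.04], [50, 0, -1, 0, 0, 0, -0.04], [50, 0, -1, 0, 0, 0, -0.04], [50, 0, -1, 0, 0, 0, -0.04], [50, 0, -1, 0, 0, 0, -0.04], [50, -0.1, -1, 0, 0, 0, -0.04], [50, -0.2, -1, 0, 0, 0, -0.04]]])

```text
time_s: 4.67
tcp_pos: [0.4885, -0.1781, 0.7197]
ee_rot: [[0.181, -0.983, 0.04], [-0.983, -0.182, -0.009], [0.016, -0.037, -0.999]]
wrist_force: [0.6, 1.1, 0.6]
gripper_width: 0.501
```

```bash
python3 - <<'E'
from h import *
s=sense(); print(s["joints"].round(2),s["tcp_pos"],s["ee_rot"].round(3))
E
```

```text
[  -1.88   25.44   80.58    0.69 -142.85   12.9 ] [ 0.48851975 -0.17805459  0.71968679] [[ 0.181 -0.983  0.04 ]
 [-0.983 -0.182 -0.009]
 [ 0.016 -0.037 -0.999]]
```

```bash
python3 - <<'E'
from h import *
c=capture("top"); save(c["pixels"],"t2.png")
c=capture("scene"); save(c["pixels"],"s2.png")
E
```

```text
(no output)
```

View pics/t2.png

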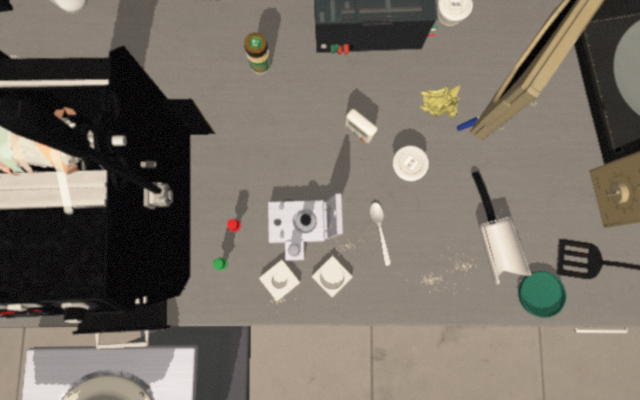

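View pics/s2.png

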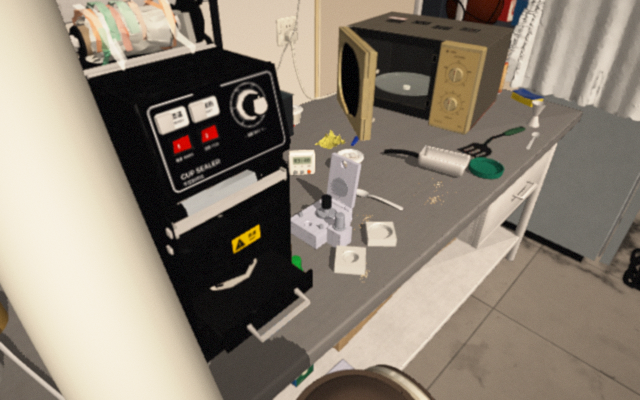

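```bash
python3 - <<'E'
from h import *
c=capture("scene"); W,m=cloud(c)
print(sense()["joints"].round(2))
for v in range(10,400,40):
    for u in range(0,220,30):
        if m[v,u] and c["depth"][v,u]<.45: print(u,v,W[v,u].round(3))
E
```

```text
[  -1.89   25.41   80.62    0.71 -142.89   12.86]
0 10 [0.138 0.1   0.531]
30 10 [0.142 0.088 0.529]
90 10 [ 0.429 -0.023  0.483]
120 10 [ 0.417 -0.052  0.48 ]
0 50 [0.131 0.106 0.517]
30 50 [0.133 0.095 0.514]
60 50 [0.14  0.081 0.51 ]
90 50 [ 0.425 -0.01   0.442]
120 50 [ 0.384 -0.03   0.445]
0 90 [0.124 0.112 0.502]
30 90 [0.124 0.101 0.499]
60 90 [0.126 0.089 0.495]
90 90 [0.363 0.018 0.417]
120 90 [0.304 0.006 0.429]
150 90 [ 0.284 -0.014  0.428]
180 90 [ 0.263 -0.034  0.428]
210 90 [ 0.259 -0.063  0.422]
0 130 [0.119 0.119 0.488]
30 130 [0.116 0.108 0.485]
60 130 [0.117 0.096 0.481]
90 130 [0.121 0.083 0.475]
120 130 [0.308 0.015 0.389]
150 130 [0.252 0.006 0.404]
180 130 [ 0.252 -0.022  0.395]
210 130 [ 0.249 -0.051  0.386]
0 170 [0.115 0.125 0.472]
30 170 [0.108 0.115 0.471]
60 170 [0.108 0.104 0.466]
90 170 [0.109 0.091 0.461]
120 170 [0.12  0.075 0.449]
150 170 [0.259 0.012 0.363]
180 170 [ 0.242 -0.009  0.361]
210 170 [ 0.241 -0.04   0.348]
0 210 [0.111 0.132 0.457]
30 210 [0.104 0.121 0.455]
60 210 [0.101 0.111 0.451]
90 210 [0.098 0.099 0.447]
120 210 [0.104 0.085 0.437]
150 210 [0.287 0.014 0.301]
180 210 [ 0.283 -0.017  0.287]
210 210 [ 0.248 -0.036  0.296]
0 250 [0.111 0.139 0.438]
30 250 [0.1   0.128 0.439]
60 250 [0.093 0.118 0.437]
90 250 [0.091 0.107 0.431]
120 250 [0.091 0.094 0.424]
150 250 [0.098 0.079 0.409]
30 290 [0.097 0.136 0.421]
60 290 [0.089 0.125 0.419]
90 290 [0.083 0.114 0.416]
120 290 [0.082 0.103 0.408]
150 290 [0.082 0.089 0.398]
30 330 [0.1   0.145 0.397]
60 330 [0.084 0.133 0.401]
90 330 [0.077 0.122 0.399]
120 330 [0.073 0.111 0.392]
150 330 [0.07  0.098 0.384]
180 330 [0.073 0.083 0.367]
60 370 [0.084 0.142 0.378]
90 370 [0.071 0.13  0.381]
120 370 [0.066 0.119 0.375]
150 370 [0.061 0.107 0.369]
180 370 [0.06  0.093 0.355]
```

```bash
python3 - <<'E'
from h import *
c=capture("top"); W,m=cloud(c)
P=W[m]; 
Q=P[(P[:,2]>.44)&(P[:,0]<.65)]
print(len(Q))
for z0 in np.arange(.44,.7,.02):
    q=Q[(Q[:,2]>=z0)&(Q[:,2]<z0+.02)&(Q[:,1]<0)]
    if len(q): print(round(z0,2),len(q),q.min(0).round(3),q.max(0).round(3))
q=P[(P[:,1]<-.15)&(P[:,1]>-.3)&(P[:,2]>.1)&(P[:,0]<.65)]
print(len(q)); print(q[::max(1,len(q)//40)].round(3))
D=np.radians(np.array([[78.301,22.09,.38,-.03,-68.41],[78.31,21.57,42.38,-.17,-111.75],[78.63,22.28,80.65,.23,-149.44],[36.42,23.62,80.56,.77,-146.34],[-1.88,25.44,80.58,.69,-142.85]]))
T=np.array([[.27874,.55874,.22947],[.2767,.55259,.53697],[.2419,.38922,.7444],[.46452,.14137,.73443],[.48852,-.17806,.71969]])
from scipy.optimize import least_squares
def f(p):
    zs,L1,L2,d,Lt,a1=p; o=[]
    for q,t in zip(D,T):
        e=q[2]-q[1]; pt=e+q[4]  # tool elevation
        rp=a1+L1*np.sin(q[1])+L2*np.cos(e)+Lt*np.cos(pt); z=zs+L1*np.cos(q[1])+L2*np.sin(e)+Lt*np.sin(pt)
        ca,sa=np.cos(q[0]),np.sin(q[0])
        o+=list(np.array([rp*ca+d*sa,rp*sa-d*ca,z])-t)
    o+=list(.001*(np.array(p)-[.2,.5,.43,.16,.35,0]))
    return o
r=least_squares(f,[.2,.5,.43,.16,.35,0]); print(r.x.round(4),np.abs(r.fun).max())
E
```

```text
7775
0.44 1339 [ 0.366 -0.177  0.44 ] [ 0.511 -0.033  0.46 ]
0.46 1956 [ 0.403 -0.177  0.46 ] [ 0.506 -0.042  0.48 ]
0.48 824 [ 0.402 -0.177  0.48 ] [ 0.463 -0.054  0.5  ]
0.5 265 [ 0.403 -0.176  0.5  ] [ 0.447 -0.149  0.52 ]
0.52 109 [ 0.404 -0.177  0.52 ] [ 0.412 -0.167  0.54 ]
0.54 49 [ 0.398 -0.182  0.54 ] [ 0.412 -0.166  0.56 ]
0.56 287 [ 0.397 -0.182  0.56 ] [ 0.417 -0.161  0.58 ]
0.58 307 [ 0.396 -0.182  0.58 ] [ 0.418 -0.167  0.6  ]
0.6 381 [ 0.396 -0.183  0.6  ] [ 0.42  -0.166  0.62 ]
0.62 488 [ 0.396 -0.185  0.62 ] [ 0.421 -0.164  0.64 ]
0.64 904 [ 0.395 -0.185  0.64 ] [ 0.425 -0.16   0.66 ]
0.66 733 [ 0.397 -0.181  0.66 ] [ 0.422 -0.162  0.668]
11208
[[ 0.459 -0.195  0.723]
 [ 0.505 -0.153  0.435]
 [ 0.576 -0.179  0.216]
 [ 0.495 -0.15   0.427]
 [ 0.409 -0.174  0.666]
 [ 0.415 -0.182  0.642]
 [ 0.468 -0.153  0.471]
 [ 0.41  -0.184  0.642]
 [ 0.401 -0.172  0.663]
 [ 0.4   -0.163  0.659]
 [ 0.462 -0.155  0.45 ]
 [ 0.415 -0.181  0.596]
 [ 0.4   -0.181  0.64 ]
 [ 0.396 -0.166  0.645]
 [ 0.447 -0.16   0.455]
 [ 0.443 -0.161  0.456]
 [ 0.396 -0.171  0.619]
 [ 0.407 -0.18   0.566]
 [ 0.411 -0.175  0.533]
 [ 0.4   -0.178  0.561]
 [ 0.407 -0.155  0.503]
 [ 0.404 -0.173  0.492]
 [ 0.408 -0.177  0.422]
 [ 0.403 -0.169  0.39 ]
 [ 0.402 -0.175  0.331]
 [ 0.396 -0.176  0.278]
 [ 0.328 -0.151  0.365]
 [ 0.315 -0.151  0.424]
 [ 0.311 -0.151  0.373]
 [ 0.308 -0.15   0.268]
 [ 0.303 -0.15   0.238]
 [ 0.296 -0.152  0.309]
 [ 0.291 -0.152  0.386]
 [ 0.285 -0.151  0.124]
 [ 0.281 -0.153  0.266]
 [ 0.277 -0.152  0.352]
 [ 0.274 -0.152  0.426]
 [ 0.263 -0.152  0.233]
 [ 0.262 -0.153  0.344]
 [ 0.257 -0.153  0.333]
 [ 0.245 -0.153  0.347]]
[0.2156 0.5225 0.4223 0.1606 0.3143 0.0154] 0.0015541257928523566
```

Call:
apply_moves(plan=[[[50, 0, -1, 0, 0, 0, -0.04], [50, 0, -1, 0, 0, 0, -0.04], [50, 0, -1, 0, 0, 0, -0.04], [50, 0, -1, 0, 0.08, 0, 0], [50, 0, -1, 0, 0.08, 0, 0], [50, 0, -1, 0, 0.08, 0, 0], [50, 0, -1, 0, 0.08, 0, 0], [50, 0, -0.5, 0, 0.08, 0, 0]]])

```text
time_s: 5.53
tcp_pos: [0.457, -0.3294, 0.654]
ee_rot: [[0.089, -0.993, 0.078], [-0.926, -0.053, 0.374], [-0.368, -0.105, -0.924]]
wrist_force: [0.7, 0.3, -1.1]
gripper_width: 0.503
```

```bash
python3 - <<'E'
from h import *
s=sense(); print(s["joints"].round(3).tolist(),s["tcp_pos"].tolist(),s["ee_rot"].round(4).tolist())
E
```

```text
[-33.724, 28.435, 80.52, -37.938, -144.779, 7.079] [0.4570126773907524, -0.32935338672536996, 0.6539667909748321] [[0.0886, -0.993, 0.0778], [-0.9257, -0.0533, 0.3744], [-0.3676, -0.1052, -0.924]]
```

```bash
cat > kin.py <<'E'
import numpy as np
from scipy.spatial.transform import Rotation as Ro
# tool frame at zero: tool z = X ; unknown roll
def fk(q,p=None,s4=1,s6=1,full=False):
    zs,L1,L2,d0,d1,Lt,a1,a3,roll=P if p is None else p
    q=np.radians(q); e=q[2]-q[1]
    Rz=Ro.from_euler('z',q[0]).as_matrix()
    Re=Rz@Ro.from_euler('y',-e).as_matrix()
    sh=np.array([0,0,zs])+Rz@[a1,0,0]
    el=sh+Rz@[L1*np.sin(q[1]),0,L1*np.cos(q[1])]
    wr=el+Re@[L2,-d0,a3]
    R4=Re@Ro.from_euler('x',s4*q[3]).as_matrix()
    R5=R4@Ro.from_euler('y',-q[4]).as_matrix()
    off=wr+R5@[0,-d1,0]
    R6=R5@Ro.from_euler('x',s6*q[5]+roll).as_matrix()
    tcp=off+R6@[Lt,0,0]
    T=R6@np.array([[0,0,1],[0,-1.,0],[1,0,0]])
    if full: return tcp,T,sh,el,wr,off
    return tcp,T
P=None
E
python3 - <<'E'
import numpy as np, kin
from scipy.optimize import least_squares
J=[[78.301,22.09,.38,-.03,-68.41,-14.817],[78.31,21.57,42.38,-.17,-111.75,-14.93],[78.63,22.28,80.65,.23,-149.44,-17.24],[36.42,23.62,80.56,.77,-146.34,3.78],[-1.88,25.44,80.58,.69,-142.85,12.9],[-33.724, 28.435, 80.52, -37.938, -144.779, 7.079]]
T=np.array([[.27874,.55874,.22947],[.2767,.55259,.53697],[.2419,.38922,.7444],[.46452,.14137,.73443],[.48852,-.17806,.71969],[0.457013, -0.3293534, 0.6539668]])
R5=np.array([[0.0886, -0.993, 0.0778], [-0.9257, -0.0533, 0.3744], [-0.3676, -0.1052, -0.924]])
R0=np.array([[ 8.94723420e-01, -4.46619736e-01, -9.01360213e-04],
       [-4.46620639e-01, -8.94721236e-01, -1.97880645e-03],
       [ 7.73078931e-05,  2.17305055e-03, -9.99997636e-01]])
for s4 in (1,-1):
  for s6 in (1,-1):
    for r0 in (0,90,180,270):
      def f(p):
        o=[]
        for i,(q,t) in enumerate(zip(J,T)):
            a,b=kin.fk(q,p,s4,s6); o+=list(a-t)
            if i==0:o+=list((b-R0).ravel()*.2)
            if i==5:o+=list((b-R5).ravel()*.2)
        return np.array(o+list(.002*(np.array(p)-[.2,.5,.43,.08,.08,.35,0,0,np.radians(r0)])))
      r=least_squares(f,[.2,.5,.43,.08,.08,.35,0,0,np.radians(r0)])
      if r.cost<.002: print(s4,s6,r0,r.x.round(4),r.cost,np.abs(r.fun).max())
E
```

```text
-1 -1 0 [ 1.6020e-01  5.6540e-01  4.2180e-01  0.0000e+00  1.5980e-01  2.9850e-01
 -2.0000e-04  0.0000e+00  1.5707e+00] 4.979619970535235e-06 0.0031414942332809743
-1 -1 90 [ 1.6020e-01  5.6540e-01  4.2180e-01  0.0000e+00  1.5980e-01  2.9850e-01
 -2.0000e-04  0.0000e+00  1.5708e+00] 4.500358691236788e-08 0.00015990642879582453
-1 -1 180 [ 1.6020e-01  5.6540e-01  4.2180e-01  0.0000e+00  1.5980e-01  2.9850e-01
 -2.0000e-04  0.0000e+00  1.5708e+00] 4.979744866027888e-06 0.003141533991878561
```

```bash
cat >> kin.py <<'E'
P=[.1602,.5654,.4218,0,.1598,.2985,-.0002,0,np.pi/2]
S4=S6=-1
LO=np.array([-179,-69,-61,-181,-171,-177.]);HI=np.array([179,118,80.6,117.6,-9.2,177.])
from scipy.optimize import least_squares
def FK(q,full=False): return fk(q,None,-1,-1,full)
def ik(pos,R,q0):
    def f(q):
        a,b=FK(q); return np.concatenate([(a-pos)*5,(b-R).ravel()])
    r=least_squares(f,np.clip(q0,LO+.1,HI-.1),bounds=(LO,HI),x_scale=30.)
    return r.x,np.abs(r.fun).max()
def toolR(t,phi,flip=1):
    a=np.array([np.sin(t)*np.cos(phi),np.sin(t)*np.sin(phi),-np.cos(t)])
    y=flip*np.array([-np.sin(phi),np.cos(phi),0]); return np.stack([np.cross(y,a),y,a],1)
def segpts(a,b,n=25): return a+(b-a)*np.linspace(0,1,n)[:,None]
def dbox(p,lo,hi):
    d=np.maximum(np.maximum(lo-p,p-hi),0); return np.linalg.norm(d,axis=1).min()
MACH=(np.array([.24,-.148,0]),np.array([.59,.15,.43])); LEV=(np.array([.395,-.187,.27]),np.array([.425,-.16,.668])); 
LEV2=(np.array([.36,-.18,.4]),np.array([.51,-.03,.5])); TRAY=(np.array([.08,-.15,0]),np.array([.24,.15,.18]))
OBS=[MACH,LEV,LEV2,TRAY]
def clear(q):
    tcp,T,sh,el,wr,off=FK(q,True)
    left=np.array([-np.sin(np.radians(q[0])),np.cos(np.radians(q[0])),0])*.11
    f=wr-el; f/=np.linalg.norm(f)
    j5=wr-off; j5=j5/np.linalg.norm(j5)
    parts={'upper':(segpts(sh+left,el+left),.045),'elbow':(segpts(el+left*1.3,el),.055),'fore':(segpts(el,wr+f*.03),.055),'j5':(segpts(wr+.04*j5,off),.055),
     'flange':(segpts(off,tcp-T[:,2]*.12),.05)}
    B=np.array([(x,y,z) for x in(-.0375,.0375,.0) for y in np.linspace(-.095,.095,9) for z in np.linspace(-.2,-.062,6)])
    B=np.vstack([B,[(x,y,z) for x in(.06,.1) for y in(-.05,0,.05) for z in(-.2,-.14)]])
    parts['body']=(tcp+B@T.T,.0)
    F=np.array([(x,y,z) for x in(-.0095,.0095) for y in(-.058,.058) for z in np.linspace(-.06,.008,5)])
    parts['fing']=(tcp+F@T.T,0.)
    out={k:min(dbox(p,*o) for o in OBS)-r for k,(p,r) in parts.items()}
    out['tab']=min((p[:,2]-r).min() for k,(p,r) in parts.items() if k not in('fing','upper'))
    return out,parts
E
cat > search.py <<'E'
from kin import *
import sys
base=[np.array([-33.,35,20,-40,-100,0]),np.array([-45.,35,0,-20,-60,0]),np.array([-50,45,-10,-60,-60,60]),np.array([-60,30,30,-90,-90,-60]),np.array([-25,35,0,0,-80,30.]),np.array([-50,30,-20,60,-60,30.])]
def go(pos,gz,ts,phis,n=12):
    res=[]
    for t in ts:
      for ph in phis:
        for fl in(1,-1):
          R=toolR(np.radians(t),np.radians(ph),fl); tcp=np.array([pos[0],pos[1],gz])+.011*R[:,2]
          best=None
          for b in base:
            q,e=ik(tcp,R,b)
            if e<2e-3:
                c,_=clear(q); v=min(c.values())
                if best is None or v>best[0]: best=(v,q,min(c,key=c.get))
          if best: res.append((best[0],t,ph,fl,best[1].round(0),best[2]))
    res.sort(key=lambda r:-r[0])
    for r in res[:n]: print(round(r[0],3),*r[1:])
if __name__=="__main__":
    for nm,pos,gz in [("die",(.39,-.37),.063),("stand",(.285,-.43),.043),("pin",(.332,-.353),.06),("hole",(.39,-.312),.064)]:
        print(nm); go(pos,gz,[0,15,30,45,60],np.arange(-180,180,30))
E
time python3 search.py
```

```text
die
-0.029 15 0 -1 [-31.  22. -26. -16. -30. 134.] upper
-0.029 15 0 1 [-31.  22. -26. -16. -30. -46.] upper
-0.031 15 120 -1 [ -30.   31.  -11.   -8.  -61. -115.] upper
-0.031 15 120 1 [-30.  31. -11.  -8. -61.  65.] upper
-0.035 15 30 1 [-35.  25. -19. -21. -41. -10.] upper
-0.035 15 30 -1 [-35.  25. -19. -21. -41. 170.] upper
-0.035 15 90 1 [-34.  30. -12. -15. -58.  42.] upper
-0.035 15 90 -1 [ -34.   30.  -12.  -15.  -58. -138.] upper
-0.037 15 60 1 [-35.  27. -14. -19. -51.  18.] upper
-0.037 15 60 -1 [ -35.   27.  -14.  -19.  -51. -162.] upper
-0.038 30 120 -1 [ -34.   38.   -0.  -13.  -79. -111.] upper
-0.038 30 120 1 [-34.  38.  -0. -13. -79.  69.] upper
stand
-0.032 30 -180 1 [-31.  35. -23.  17. -60. 108.] upper
-0.032 30 -180 -1 [-31.  35. -23.  17. -60. -72.] upper
-0.033 15 -120 1 [-34.  24. -45.  38. -25. 149.] upper
-0.033 15 -120 -1 [-34.  24. -45.  38. -25. -31.] upper
-0.036 15 -180 1 [-34.  29. -27.  11. -47. 115.] upper
-0.036 15 -180 -1 [-34.  29. -27.  11. -47. -65.] upper
-0.038 30 -150 -1 [-28.  30. -38.  37. -45. -64.] j5
-0.038 30 -150 1 [-28.  30. -38.  37
[... 899 characters left out ...]
-0.03 15 60 1 [-30.  24. -20. -21. -48.  14.] fore
-0.03 15 60 -1 [ -30.   24.  -20.  -21.  -48. -166.] fore
-0.031 30 120 -1 [ -29.   35.   -6.  -15.  -76. -113.] upper
-0.031 30 120 1 [-29.  35.  -6. -15. -76.  67.] upper
-0.034 30 0 -1 [-35.  18. -29. -45. -24. 163.] upper
-0.034 30 0 1 [-35.  18. -29. -45. -24. -17.] upper
-0.034 15 90 1 [-29.  27. -17. -16. -55.  39.] fore
-0.034 15 90 -1 [ -29.   27.  -17.  -16.  -55. -141.] fore
-0.039 15 30 1 [-29.  21. -25. -21. -38. -15.] fore
-0.039 15 30 -1 [-29.  21. -25. -21. -38. 165.] fore
-0.039 30 90 1 [-36.  33.  -8. -26. -70.  49.] upper
-0.039 30 90 -1 [ -36.   33.   -8.  -26.  -70. -131.] upper
real	1m53.388s
user	1m52.647s
sys	0m0.301s
```

```bash
python3 - <<'E'
from h import *
A=[]
for n in("top","scene"):
    c=capture(n); W,m=cloud(c); A.append(W[m])
A=np.concatenate(A)
np.save("cloud.npy",A)
q=A[(A[:,0]>.02)&(A[:,0]<.26)&(abs(A[:,1])<.25)&(A[:,2]>.02)&(A[:,2]<.43)]
for x0 in np.arange(.02,.26,.02):
    b=q[(q[:,0]>=x0)&(q[:,0]<x0+.02)]
    print(round(x0,2),len(b), b.min(0).round(3) if len(b) else '', b.max(0).round(3) if len(b) else '')
E
```

```text
0.02 933 [ 0.02  -0.054  0.226] [0.04  0.004 0.241]
0.04 738 [ 0.04  -0.045  0.02 ] [0.06  0.032 0.237]
0.06 1333 [ 0.06  -0.045  0.02 ] [0.08  0.081 0.291]
0.08 4929 [0.08  0.023 0.248] [0.1   0.098 0.335]
0.1 6744 [0.1   0.011 0.256] [0.12  0.102 0.379]
0.12 7554 [ 0.12  -0.003  0.267] [0.14  0.099 0.425]
0.14 4342 [ 0.14  -0.017  0.313] [0.16  0.085 0.43 ]
0.16 1536 [ 0.16  -0.117  0.141] [0.18  0.073 0.43 ]
0.18 1495 [ 0.18  -0.148  0.128] [0.2   0.058 0.43 ]
0.2 1833 [ 0.2   -0.148  0.129] [ 0.22  -0.002  0.167]
0.22 1791 [ 0.22  -0.144  0.147] [ 0.24  -0.012  0.412]
0.24 7781 [ 0.24  -0.156  0.08 ] [ 0.26  -0.041  0.427]
```

```bash
sed -i 's/TRAY=(np.array(\[.08,-.15,0\]),np.array(\[.24,.15,.18\]))/TRAY=(np.array([.165,-.15,.1]),np.array([.24,.15,.18]))/' kin.py
cat > s2.py <<'E'
from search import *
import kin
base[:]=[base[0],base[1],base[4],base[2]]
for nm,pos,gz in [("die",(.39,-.37),.063),("stand",(.285,-.43),.043),("pin",(.332,-.353),.06),("hole",(.39,-.312),.064)]:
    if nm in("die","stand"): kin.OBS.append((np.array([.355,-.46,0]),np.array([.43,-.418,.147])))
    print(nm); go(pos,gz,[0,12,24,36,48],np.arange(-180,180,30),16)
    if nm in("die","stand"): kin.OBS.pop()
E
time python3 s2.py
```

```text
die
0.006 36 -60 1 [ -61.   20.  -48. -177.  -14.   88.] fing
0.0 24 0 1 [-36.  21. -25. -31. -28. -28.] body
0.0 24 0 -1 [-36.  21. -25. -31. -28. 152.] body
0.0 36 0 1 [-47.  22. -22. -55. -32.   2.] body
0.0 48 -30 1 [ -61.   21.  -33. -109.  -24.   42.] fing
0.0 48 0 1 [-59.  25. -23. -76. -41.  29.] body
-0.011 12 30 1 [-33.  25. -20. -16. -41. -15.] fore
-0.011 12 30 -1 [-33.  25. -20. -16. -41. 165.] fore
-0.014 12 60 1 [-33.  27. -16. -16. -49.  14.] flange
-0.014 12 60 -1 [ -33.   27.  -16.  -16.  -49. -166.] flange
-0.014 48 30 1 [-57.  32. -11. -58. -61.  34.] flange
-0.016 12 90 1 [-32.  29. -14. -12. -54.  40.] flange
-0.016 12 90 -1 [ -32.   29.  -14.  -12.  -54. -140.] flange
-0.018 48 -60 1 [ -61.   25.  -56. -178.  -39.   90.] j5
-0.02 24 30 1 [-41.  25. -16. -33. -45.   4.] flange
-0.022 12 120 1 [-30.  30. -14.  -7. -57.  64.] fore
stand
0.036 24 -30 -1 [-43.  21. -34. -25. -13. 126.] upper
0.036 24 -30 1 [-43.  21. -34. -25. -13. -54.] upper
0.031 12 0 -1 [-44.  24. -27. -16. -32. 147.] upper
0.031 12 0 1 [-44.  24. -27. -16. -32. -33.] upper
0.025 24 0 -1 [-52.  
[... 1681 characters left out ...]
30 -1 [ -54.   28.  -18.  -61.  -58. -145.] upper
0.017 24 60 -1 [ -36.   26.  -16.  -30.  -55. -155.] fore
0.017 24 60 1 [-36.  26. -16. -30. -55.  25.] fore
0.01 24 30 1 [-36.  22. -22. -34. -41.   1.] fore
0.002 36 60 1 [-43.  30. -11. -39. -65.  36.] upper
0.002 36 60 -1 [ -43.   30.  -11.  -39.  -65. -144.] upper
0.0 48 -30 1 [ -61.   20.  -41. -121.  -27.   56.] body
-0.0 24 90 1 [-33.  30. -11. -22. -64.  45.] upper
-0.0 24 90 -1 [ -33.   30.  -11.  -22.  -64. -135.] upper
-0.013 48 60 1 [-49.  35.  -7. -47. -75.  43.] upper
-0.013 48 60 -1 [ -49.   35.   -7.  -47.  -75. -137.] upper
-0.022 36 90 -1 [ -38.   35.   -4.  -29.  -77. -129.] upper
real	1m22.886s
user	1m18.734s
sys	0m0.267s
```

```bash
python3 - <<'E'
from h import *
A=np.load("cloud.npy")
# press top plane
q=A[(A[:,0]>.3)&(A[:,0]<.46)&(A[:,1]<-.27)&(A[:,1]>-.48)]
p=q[(q[:,2]>.031)&(q[:,2]<.0405)]
print(len(p),np.median(p[:,2]))
rect=cv2.minAreaRect((p[:,:2]*1000).astype(np.float32)); print(rect)
c=capture("top"); W,m=cloud(c); img=c["pixels"]
reg=(W[...,0]>.26)&(W[...,0]<.47)&(W[...,1]<-.27)&(W[...,1]>-.48)&m
# lid
l=W[reg&(W[...,2]>.06)&(W[...,1]<-.405)]
print("lid",l.min(0).round(3),l.max(0).round(3))
for z0 in np.arange(.05,.16,.02):
    k=l[(l[:,2]>z0)&(l[:,2]<z0+.02)]; 
    if len(k): print(round(z0,2),len(k),np.percentile(k,[2,50,98],axis=0).round(3).tolist())
# die knob top
k=W[reg&(W[...,2]>.07)&(W[...,2]<.085)&(W[...,1]>-.4)]
print("knob/pin>",len(k)); 
for nm,cx,cy in(("die",.392,-.368),("pin",.332,-.353)):
    kk=W[reg&(W[...,2]>.062)&(W[...,2]<.085)&(np.hypot(W[...,0]-cx,W[...,1]-cy)<.02)]
    print(nm,len(kk),kk.mean(0).round(4),cv2.minEnclosingCircle((kk[:,:2]*1000).astype(np.float32)),np.median(kk[:,2]))
# stand tops
for nm,cx,cy in(("L",.285,-.43),("S",.279,-.323)):
    kk=W[m&(W[...,2]>.010)&(W[...,2]<.026)&(np.hypot(W[...,0]-cx,W[...,1]-cy)<.047)]
    print(nm,len(kk),cv2.minAreaRect((kk[:,:2]*1000).astype(np.float32)),np.median(kk[:,2]))
# upper arm fit
E
```

```text
3203 0.03621678766294194
((377.18658447265625, -360.8355712890625), (118.4697494506836, 122.02933502197266), 3.6876604557037354)
lid [ 0.356 -0.443  0.06 ] [ 0.433 -0.405  0.839]
0.05 32 [[0.362, -0.423, 0.061], [0.397, -0.419, 0.065], [0.429, -0.419, 0.07]]
0.07 82 [[0.36, -0.429, 0.071], [0.393, -0.422, 0.081], [0.43, -0.42, 0.09]]
0.09 100 [[0.361, -0.433, 0.09], [0.394, -0.425, 0.1], [0.43, -0.423, 0.11]]
0.11 91 [[0.361, -0.435, 0.111], [0.395, -0.428, 0.121], [0.431, -0.426, 0.128]]
0.13 276 [[0.361, -0.441, 0.131], [0.397, -0.436, 0.142], [0.432, -0.429, 0.145]]
knob/pin> 174
die 104 [ 0.3933 -0.3763  0.076 ] ((393.80096435546875, -376.3681945800781), 10.745871543884277) 0.07614117789813321
pin 86 [ 0.3355 -0.355   0.0717] ((335.9554748535156, -354.8739318847656), 10.051761627197266) 0.07159724386060581
L 412 ((284.372802734375, -429.45672607421875), (58.498069763183594, 58.752357482910156), 45.09800720214844) 0.018215639480141578
S 720 ((277.0386962890625, -324.89324951171875), (59.25724411010742, 59.02329635620117), 39.18833541870117) 0.01800193418321052
```

```bash
cat > s3.py <<'E'
from kin import *
import kin
base=[np.array([-45.,35,0,-20,-60,0]),np.array([-25,35,0,0,-80,30.]),np.array([-36,21,-25,-31,-28,-28.])]
g=np.array([(x,-.4184-(z-.036)*.13-k,z) for x in np.linspace(.36,.433,9) for z in np.linspace(.036,.143,14) for k in(0,.01)])
def boxd(T,tcp,pts,lo,hi):
    p=(pts-tcp)@T; d=np.maximum(np.maximum(np.array(lo)-p,p-np.array(hi)),0); return np.linalg.norm(d,axis=1).min()
die=np.array([.3938,-.3764])
import sys
for gz in (.066,):
  for t in (0,8,12,16,20,24,30,36,42):
    for ph in (-60,-30,-15,0,15,30,45,60,75,90):
      R=toolR(np.radians(t),np.radians(ph),1); tcp=np.array([*die,gz])+.011*R[:,2]
      for b in base[:3]:
        q,e=ik(tcp,R,b)
        if e>2e-3: continue
        c,_=clear(q)
        body=min(boxd(R*np.array([s,s,1]),tcp,g,(-.0375,-.095,-.25),(.0375,.095,-.062)) for s in(1,))
        cam=max(boxd(R*np.array([s,s,1]),tcp,g,(.05,-.05,-.2),(.11,.05,-.135)) for s in(1,-1))
        fg=min(boxd(R,tcp,g,(-.01,-.037,-.062),(.01,-.011,.008)),boxd(R,tcp,g,(-.01,.011,-.062),(.01,.037,.008)))
        tot=min(c['fore'],c['j5'],body,fg,c['upper']+.02)
        if tot>-.012: print(t,ph,q.round(0),'fore %.3f j5 %.3f up %.3f body %.3f cam %.3f fing %.3f'%(c['fore'],c['j5'],c['upper'],body,cam,fg))
        break
E
python3 s3.py
python3 - <<'E'
# upper-arm cylinder fit
import numpy as np, kin
A=np.load('cloud.npy')
q=[-33.724, 28.435, 80.52, -37.938, -144.779, 7.079]
tcp,T,sh,el,wr,off=kin.FK(q,True)
u=(el-sh)/np.linalg.norm(el-sh)
j=np.radians(q[0]); lat=np.array([-np.sin(j),np.cos(j),0]); n=np.cross(u,lat)
d=A-sh; s=d@u; 
m=(s>.12)&(s<.5)&(abs(d@n)<.1)&(abs(d@lat)<.3)
x,y=(d@lat)[m],(d@n)[m]; print(m.sum(),np.percentile(x,[1,50,99]),np.percentile(y,[1,50,99]))
from scipy.optimize import least_squares
r=least_squares(lambda p:np.hypot(x-p[0],y-p[1])-p[2],[.11,0,.04],loss='soft_l1',f_scale=.003); print(r.x)
# forearm
f=(wr-el)/np.linalg.norm(wr-el); n=np.cross(f,lat); d=A-el; s=d@f
m=(s>.05)&(s<.4)&(abs(d@n)<.12)&(abs(d@lat)<.12); print('fore pts',m.sum())
if m.sum(): 
  x,y=(d@lat)[m],(d@n)[m]; print(np.percentile(np.hypot(x,y),[1,50,99]))
E
```

```text
12 30 [-33.  25. -19. -16. -41. -15.] fore -0.007 j5 0.033 up 0.026 body 0.000 cam 0.060 fing 0.008
12 45 [-34.  26. -17. -17. -46.   0.] fore -0.001 j5 0.046 up 0.020 body 0.000 cam 0.067 fing 0.011
12 60 [-34.  27. -15. -16. -50.  14.] fore 0.002 j5 0.054 up 0.014 body 0.000 cam 0.076 fing 0.016
12 75 [-33.  28. -14. -14. -53.  28.] fore 0.001 j5 0.057 up 0.009 body 0.000 cam 0.087 fing 0.023
12 90 [-33.  29. -13. -12. -55.  40.] fore -0.002 j5 0.055 up 0.004 body 0.001 cam 0.096 fing 0.031
16 15 [-34.  23. -21. -21. -37. -25.] fore -0.001 j5 0.035 up 0.032 body 0.000 cam 0.057 fing 0.007
16 30 [-36.  25. -18. -22. -42.  -9.] fore 0.012 j5 0.060 up 0.025 body 0.000 cam 0.059 fing 0.008
16 45 [-36.  26. -15. -22. -48.   6.] fore 0.019 j5 0.076 up 0.017 body 0.000 cam 0.064 fing 0.009
16 60 [-36.  28. -13. -20. -53.  19.] fore 0.021 j5 0.085 up 0.010 body 0.000 cam 0.071 fing 0.013
16 75 [-35.  29. -11. -18. -57.  31.] fore 0.019 j5 0.087 up 0.003 body 0.000 cam 0.080 fing 0.019
16 90 [-34.  31. -10. -15. -60.  43.] fore 0.013 j5 0.083 up -0.003 body 0.000 cam 0.089 fing 0.028
20 0 [
[... 3243 characters left out ...]
 up 0.029 body 0.000 cam 0.102 fing 0.005
42 0 [-53.  23. -21. -65. -36.  15.] fore 0.126 j5 0.177 up 0.025 body 0.000 cam 0.086 fing 0.007
42 15 [-54.  26. -17. -59. -47.  21.] fore 0.136 j5 0.218 up 0.023 body 0.000 cam 0.071 fing 0.004
42 30 [-54.  30. -11. -52. -57.  27.] fore 0.139 j5 0.241 up 0.012 body 0.000 cam 0.059 fing 0.000
42 45 [-52.  33.  -6. -46. -66.  33.] fore 0.133 j5 0.258 up -0.001 body 0.000 cam 0.051 fing 0.000
42 60 [-50.  36.  -1. -41. -75.  39.] fore 0.120 j5 0.266 up -0.018 body 0.000 cam 0.049 fing 0.000
41070 [0.07524798 0.10836209 0.14778306] [0.00249427 0.03251576 0.03762291]
[ 0.11300888 -0.00215015  0.03868401]
fore pts 9332
[0.04282627 0.04795188 0.16302541]
```

```bash
python3 - <<'E'
from h import *
A=np.load("cloud.npy")
q=A[(A[:,0]>.19)&(A[:,0]<.27)&(A[:,1]<.2)&(A[:,1]>-.2)]
for z0 in np.arange(.1,.46,.03):
    print(round(z0,2),end=': ')
    for y0 in np.arange(-.16,.12,.04):
        b=q[(q[:,2]>=z0)&(q[:,2]<z0+.03)&(q[:,1]>=y0)&(q[:,1]<y0+.04)]
        print((round(float(np.percentile(b[:,0],1)),3),len(b)) if len(b) else '-',end=' ')
    print()
E
sed -e 's/\*.13-k/*.287-k/;s/.143,14/.139,14/' s3.py > s4.py
sed -i 's/for gz in (.066,)/for gz in (.071,)/;s/for t in (.*):/for t in (8,10,12,14,16,18,20,22,24):/;s/for ph in (.*):/for ph in (50,60,70,80,90,100,110):/;s/tot>-.012/body>.002/' s4.py; python3 s4.py
```

```text
0.1: (0.201, 59) (0.199, 4) (0.197, 9) - - - - - 
0.13: (0.199, 1175) (0.193, 1788) (0.196, 1378) (0.191, 412) - - - - 
0.16: (0.199, 455) (0.196, 459) (0.195, 242) (0.194, 103) (0.196, 1) - - - 
0.19: (0.248, 318) (0.266, 357) (0.265, 27) - - - - - 
0.22: (0.247, 368) (0.267, 297) (0.266, 11) - - - - - 
0.25: (0.246, 342) - - - - - - - 
0.28: (0.246, 517) (0.248, 305) (0.247, 92) - - - - - 
0.31: (0.24, 301) (0.238, 250) (0.237, 210) (0.236, 50) - - - - 
0.34: (0.242, 876) (0.239, 921) (0.237, 417) (0.238, 7) - - - - 
0.37: (0.249, 794) (0.233, 909) (0.245, 316) - - - - - 
0.4: (0.257, 1017) (0.236, 1900) (0.254, 118) - - (0.19, 7) - - 
0.43: (0.264, 32) (0.262, 34) (0.262, 4) - - (0.19, 154) - - 
8 70 [-31.  27. -17. -10. -49.  18.] fore -0.017 j5 0.026 up 0.017 body 0.003 cam 0.107 fing 0.026
8 80 [-31.  27. -16. -10. -50.  27.] fore -0.017 j5 0.026 up 0.015 body 0.013 cam 0.114 fing 0.032
8 90 [-31.  27. -16.  -9. -51.  36.] fore -0.019 j5 0.025 up 0.013 body 0.020 cam 0.121 fing 0.038
8 100 [-30.  28. -16.  -8. -52.  45.] fore -0.021 j5 0.023 up 0.012 body 0.014 cam 0.115 fing 0
[... 1206 characters left out ...]
6 90 [-34.  30.  -9. -15. -60.  43.] fore 0.013 j5 0.082 up -0.001 body 0.013 cam 0.107 fing 0.040
16 100 [-33.  31.  -9. -13. -62.  51.] fore 0.006 j5 0.077 up -0.004 body 0.006 cam 0.102 fing 0.034
18 80 [-36.  30.  -9. -19. -60.  37.] fore 0.026 j5 0.100 up -0.000 body 0.002 cam 0.098 fing 0.033
18 90 [-35.  31.  -8. -17. -63.  44.] fore 0.020 j5 0.097 up -0.005 body 0.010 cam 0.104 fing 0.038
18 100 [-34.  32.  -7. -14. -64.  52.] fore 0.012 j5 0.091 up -0.008 body 0.003 cam 0.099 fing 0.033
20 90 [-36.  32.  -7. -18. -65.  46.] fore 0.026 j5 0.111 up -0.008 body 0.006 cam 0.101 fing 0.037
22 90 [-37.  33.  -5. -19. -67.  47.] fore 0.032 j5 0.125 up -0.012 body 0.003 cam 0.097 fing 0.035
```

```bash
cat > s5.py <<'E'
from kin import *
from s3 import boxd
E
sed -n '/^import kin/,/^die/p' s3.py > lib3.py; sed -i '1i from kin import *' lib3.py
python3 - <<'E'
import sys; sys.path.insert(0,'.')
from lib3 import *
die=np.array([.3938,-.3764])
g=np.array([(x,-.4184-(z-.036)*.287-k,z) for x in np.linspace(.36,.433,9) for z in np.linspace(.036,.142,14) for k in(0,.01)])
for t in(12,16):
  for gz in(.066,.071):
    for ph in (80,85,90):
        R=toolR(np.radians(t),np.radians(ph),1); tcp=np.array([*die,gz])+.011*R[:,2]
        print(t,gz,ph,[round(boxd(R*np.array([s,s,1]),tcp,g,(.05,-.05,-.2),(.11,.05,-.135)),3) for s in(1,-1)],'body',round(boxd(R,tcp,g,(-.0375,-.095,-.25),(.0375,.095,-.062)),3),tcp.round(4))
b0=[np.array([-34.,30,-10,-15,-60,43])]
def ev(nm,pos,t,ph,fl=1):
    R=toolR(np.radians(t),np.radians(ph),fl); q,e=ik(np.array(pos),R,b0[0]); c,_=clear(q)
    print(nm,pos,t,ph,'err%.4f'%e,q.round(0),{k:round(float(v),3) for k,v in c.items()})
for z in(.06,.1,.2,.3): ev('die',(.395,-.373,z),16,85)
for z in(.05,.1,.2): ev('stand',(.285,-.427,z),16,85)
ev('stand',(.285,-.427,.05),16,45)
ev('stand',(.285,-.427,.05),12,30)
ev('lidout',(.396,-.48,.13),16,85)
ev('lidin',(.396,-.4,.14),16,85)
ev('lidout',(.396,-.36,.1),16,85)
ev('pin',(.34,-.35,.06),26,30)
ev('hole',(.40,-.315,.07),26,30)
ev('hole',(.40,-.315,.07),30,30)
ev('hole',(.40,-.315,.12),30,30)
ev('hole',(.40,-.315,.07),30,15)
ev('pin',(.34,-.35,.06),30,30)
E
```

```text
12 0.066 80 [np.float64(0.032), np.float64(0.104)] body 0.008 [ 0.3942 -0.3741  0.0552]
12 0.066 85 [np.float64(0.032), np.float64(0.107)] body 0.012 [ 0.394  -0.3741  0.0552]
12 0.066 90 [np.float64(0.033), np.float64(0.111)] body 0.015 [ 0.3938 -0.3741  0.0552]
12 0.071 80 [np.float64(0.036), np.float64(0.107)] body 0.009 [ 0.3942 -0.3741  0.0602]
12 0.071 85 [np.float64(0.037), np.float64(0.11)] body 0.013 [ 0.394  -0.3741  0.0602]
12 0.071 90 [np.float64(0.037), np.float64(0.113)] body 0.016 [ 0.3938 -0.3741  0.0602]
16 0.066 80 [np.float64(0.027), np.float64(0.097)] body 0.004 [ 0.3943 -0.3734  0.0554]
16 0.066 85 [np.float64(0.027), np.float64(0.1)] body 0.008 [ 0.3941 -0.3734  0.0554]
16 0.066 90 [np.float64(0.028), np.float64(0.103)] body 0.011 [ 0.3938 -0.3734  0.0554]
16 0.071 80 [np.float64(0.032), np.float64(0.1)] body 0.005 [ 0.3943 -0.3734  0.0604]
16 0.071 85 [np.float64(0.032), np.float64(0.103)] body 0.009 [ 0.3941 -0.3734  0.0604]
16 0.071 90 [np.float64(0.033), np.float64(0.106)] body 0.013 [ 0.3938 -0.3734  0.0604]
die (0.395, -0.373, 0.06) 16 85 err0.0000 [-35.  
[... 2764 characters left out ...]
{'upper': 0.038, 'elbow': 0.14, 'fore': 0.044, 'j5': 0.089, 'flange': 0.139, 'body': 0.084, 'fing': 0.111, 'tab': 0.105}
hole (0.4, -0.315, 0.12) 30 30 err0.0000 [-40.  17. -18. -38. -50.   3.] {'upper': 0.043, 'elbow': 0.186, 'fore': 0.043, 'j5': 0.07, 'flange': 0.121, 'body': 0.084, 'fing': 0.111, 'tab': 0.155}
hole (0.4, -0.315, 0.07) 30 15 err0.0000 [-39.  19. -24. -43. -36.  -4.] {'upper': 0.043, 'elbow': 0.171, 'fore': 0.029, 'j5': 0.054, 'flange': 0.126, 'body': 0.075, 'fing': 0.108, 'tab': 0.105}
pin (0.34, -0.35, 0.06) 30 30 err0.0000 [-49.  23. -20. -41. -49.  17.] {'upper': 0.029, 'elbow': 0.114, 'fore': 0.1, 'j5': 0.15, 'flange': 0.182, 'body': 0.119, 'fing': 0.146, 'tab': 0.095}
```

```bash
cat > goto.py <<'E'
from h import *
from kin import *
def rel(t,ph,pos,fl=1,s=None):
    s=s or sense(); R=toolR(np.radians(t),np.radians(ph),fl)
    rv=Ro.from_matrix(R@s["ee_rot"].T).as_rotvec(); d=(np.array(pos)-s["tcp_pos"])/.025
    print("shift units",d.round(2),"turn",rv.round(3),"joints",s["joints"].round(1)); return d,rv
def pathcheck(t,ph,pos,fl=1,n=6):
    s=sense(); R=toolR(np.radians(t),np.radians(ph),fl); rv=Ro.from_matrix(R@s["ee_rot"].T).as_rotvec()
    q=s["joints"]
    for k in np.linspace(0,1,n):
        Rk=Ro.from_rotvec(rv*k).as_matrix()@s["ee_rot"]; q,e=ik(s["tcp_pos"]+(np.array(pos)-s["tcp_pos"])*k,Rk,q); c,_=clear(q)
        m=min(c,key=c.get); print(round(k,2),'e%.4f'%e,q.round(0),m,round(float(c[m]),3))
E
python3 - <<'E'
from goto import *
rel(16,87,(.396,-.40,.25)); pathcheck(16,87,(.396,-.40,.25))
E
```

```text
shift units [ -2.43  -2.79 -16.15] turn [-0.096  0.104 -0.108] joints [ -33.7   28.5   80.5  -37.6 -144.7    7.2]
0.0 e0.0000 [ -34.   28.   80.  -38. -145.    7.] upper 0.007
0.2 e0.0000 [ -33.   22.   53.  -25. -127.   21.] upper 0.042
0.4 e0.0000 [ -34.   19.   37.  -20. -115.   28.] upper 0.05
0.6 e0.0000 [ -34.   18.   24.  -17. -104.   31.] fore 0.034
0.8 e0.0000 [-35.  19.  14. -15. -93.  34.] fore 0.022
1.0 e0.0000 [-36.  21.   6. -13. -83.  36.] fore 0.029
```

Call:
apply_moves(plan=[[[20, -0.2, -0.3, -1, -0.016, 0.017, -0.018], [20, -0.2, -0.3, -1, -0.016, 0.017, -0.018], [20, -0.2, -0.3, -1, -0.016, 0.017, -0.018], [20, -0.2, -0.3, -1, -0.016, 0.017, -0.018], [20, -0.2, -0.3, -1, -0.016, 0.017, -0.018], [20, -0.2, -0.3, -1, -0.016, 0.017, -0.018], [20, -0.2, -0.2, -1, 0, 0, 0], [20, -0.2, -0.2, -1, 0, 0, 0], [20, -0.2, -0.2, -1, 0, 0, 0], [20, -0.2, -0.1, -1, 0, 0, 0], [20, -0.2, -0.1, -1, 0, 0, 0], [20, -0.2, -0.1, -1, 0, 0, 0]]])

```text
time_s: 6.68
tcp_pos: [0.4052, -0.3821, 0.365]
ee_rot: [[0.012, -0.999, 0.035], [-0.977, -0.004, 0.214], [-0.214, -0.037, -0.976]]
wrist_force: [0.5, 0.2, -0.1]
gripper_width: 0.203
```

```bash
python3 - <<'E'
from goto import *
rel(16,87,(.396,-.40,.17)); pathcheck(16,87,(.396,-.40,.17),n=3)
c=capture("wrist"); save(c["pixels"],"w1.png")
E
```

```text
shift units [-0.37 -0.72 -7.8 ] turn [ 0.065  0.036 -0.055] joints [-33.2  15.8  13.7 -11.5 -92.9  33.6]
0.0 e0.0000 [-33.  16.  14. -11. -93.  34.] fore 0.01
0.5 e0.0000 [-35.  19.   5. -12. -83.  36.] fore 0.018
1.0 e0.0000 [-36.  25.  -1. -14. -74.  38.] upper 0.025
```

View pics/w1.png

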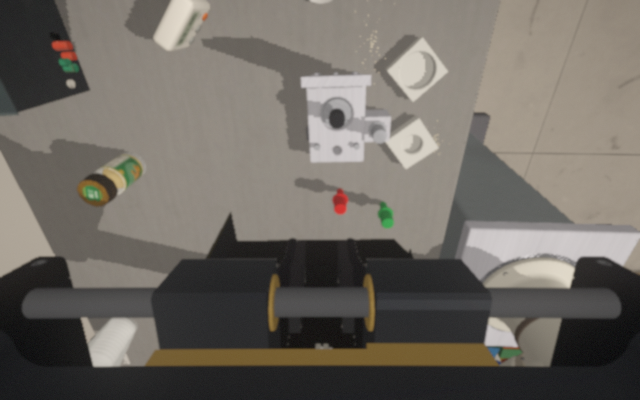

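Call:
apply_moves(plan=[[[20, -0.05, -0.2, -1, 0.012, 0.007, -0.01], [20, -0.05, -0.2, -1, 0.012, 0.007, -0.01], [20, -0.05, -0.2, -1, 0.012, 0.007, -0.01], [20, -0.05, -0.1, -1, 0.012, 0.007, -0.01], [20, -0.05, -0.1, -1, 0.012, 0.007, -0.01], [20, -0.05, -0.1, -1, 0, 0, 0], [20, -0.05, -0.1, -1, 0, 0, 0], [20, -0.05, -0.1, -1, 0, 0, 0], [20, 0, 0, -1, 0, 0, 0], [20, 0, 0, -0.6, 0, 0, 0]]])

```text
time_s: 7.57
tcp_pos: [0.4122, -0.4019, 0.132]
ee_rot: [[0.004, -1.0, 0.016], [-0.97, -0.0, 0.244], [-0.244, -0.016, -0.97]]
wrist_force: [-0.6, 0.7, -0.1]
gripper_width: 0.201
```

```bash
python3 - <<'E'
from goto import *
rel(16,87,(.396,-.433,.13)); pathcheck(16,87,(.396,-.433,.13),n=3)
E
```

```text
shift units [-0.65 -1.24 -0.08] turn [ 0.033  0.016 -0.053] joints [-34.9  27.2  -2.7 -13.  -68.   40.8]
0.0 e0.0000 [-35.  27.  -3. -13. -68.  41.] upper 0.013
0.5 e0.0000 [-37.  28.  -1. -13. -70.  41.] upper 0.008
1.0 e0.0000 [-39.  29.   1. -14. -71.  41.] upper 0.004
```

Call:
apply_moves(plan=[[[20, -0.3, -0.35, 0, 0.01, 0.005, -0.015], [20, -0.3, -0.35, 0, 0.01, 0.005, -0.015], [20, 0, -0.35, 0, 0.01, 0.005, -0.015], [20, 0, -0.2, 0, 0, 0, 0]]])

```text
time_s: 7.9
tcp_pos: [0.4011, -0.4313, 0.1349]
ee_rot: [[-0.031, -0.999, 0.007], [-0.961, 0.032, 0.273], [-0.273, 0.002, -0.962]]
wrist_force: [0.8, 10.8, -2.4]
gripper_width: 0.202
```

```bash
python3 - <<'E'
from goto import *
c=capture("top"); W,m=cloud(c); save(c["pixels"],"t3.png",(230,150,400,310),4)
rel(16,87,(.396,-.433,.13))
E
```

```text
shift units [-0.2  -0.09 -0.19] turn [ 0.001 -0.002 -0.02 ] joints [-38.3  29.3   1.1 -13.4 -72.   41.7]
```

View pics/t3.png

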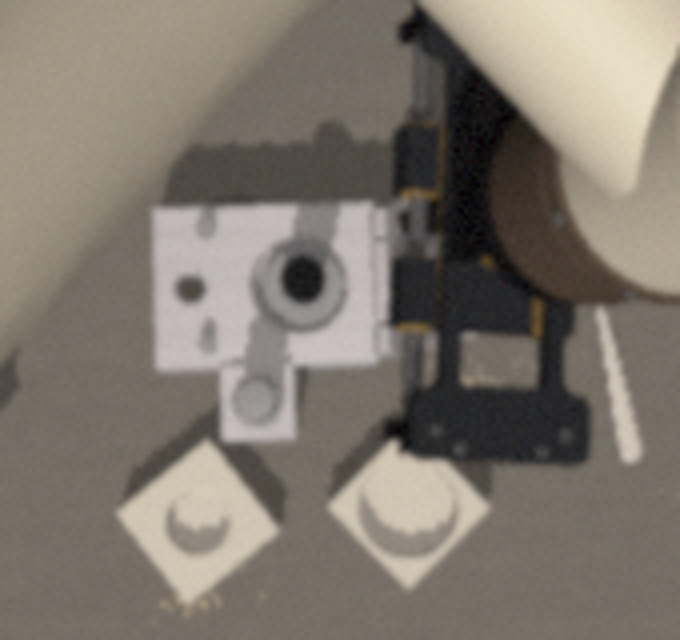

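Call:
apply_moves(plan=[[[50, -0.1, 0.7, 0, 0, 0, -0.01], [50, -0.1, 0.7, 0, 0, 0, -0.01], [50, 0, 0.7, -0.3, 0, 0, 0], [50, 0, 0.2, -0.5, 0, 0, 0], [50, 0, 0, -0.2, 0, 0, 0]]])

```text
time_s: 8.37
tcp_pos: [0.4, -0.3781, 0.1179]
ee_rot: [[-0.046, -0.999, 0.026], [-0.965, 0.051, 0.258], [-0.259, -0.014, -0.966]]
wrist_force: [-0.2, 0.1, -0.4]
gripper_width: 0.459
```

```bash
python3 - <<'E'
from goto import *
s=sense(); print(s["tcp_pos"],s["wrist_force"],s["gripper_width"])
c=capture("wrist"); save(c["pixels"],"w2.png")
W,m=cloud(c,s)
rel(16,87,(.394,-.3734,.058)); pathcheck(16,87,(.394,-.3734,.058),n=3)
k=W[m&(W[...,2]>.068)&(W[...,2]<.084)&(np.hypot(W[...,0]-.394,W[...,1]+.376)<.02)]
print(len(k), k.mean(0) if len(k) else '',cv2.minEnclosingCircle((k[:,:2]*1000).astype(np.float32)) if len(k) else '')
k=W[m&(W[...,2]>.062)&(W[...,2]<.084)&(np.hypot(W[...,0]-.336,W[...,1]+.355)<.02)]
print(len(k), k.mean(0) if len(k) else '',cv2.minEnclosingCircle((k[:,:2]*1000).astype(np.float32)) if len(k) else '')
E
```

```text
[ 0.40003199 -0.37809807  0.11785687] [-0.23319418  0.10264453 -0.38826538] 0.458907717113377
shift units [-0.24  0.21 -2.39] turn [ 0.018  0.012 -0.001] joints [-34.4  26.   -6.7 -14.5 -65.2  38.5]
0.0 e0.0000 [-34.  26.  -7. -15. -65.  39.] fore 0.014
0.5 e0.0000 [-34.  28.  -8. -15. -62.  40.] upper 0.01
1.0 e0.0000 [-35.  30. -10. -16. -60.  41.] upper -0.001
886 [ 0.39529895 -0.37784027  0.07495111] ((395.5288391113281, -375.8157043457031), 11.110748291015625)
740 [ 0.33842616 -0.35673867  0.07012223] ((337.2751159667969, -354.2007141113281), 10.256346702575684)
```

View pics/w2.png

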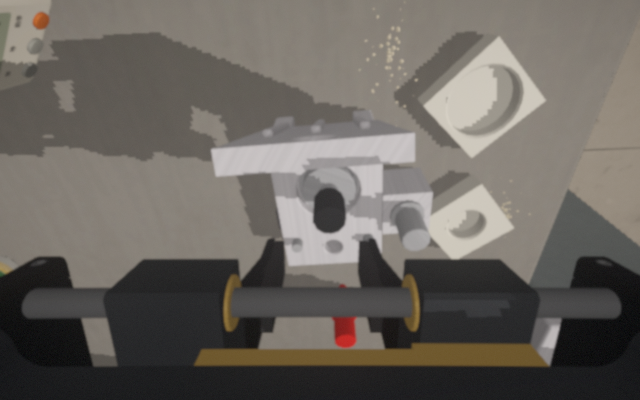

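Call:
apply_moves(plan=[[[50, -0.22, 0.2, -0.6, 0.018, 0.012, 0], [50, 0, 0, -0.7, 0, 0, 0], [50, 0, 0, -0.6, 0, 0, 0], [50, 0, 0, -0.5, 0, 0, 0]]])

```text
time_s: 8.75
tcp_pos: [0.3971, -0.3778, 0.0601]
ee_rot: [[-0.046, -0.999, 0.023], [-0.962, 0.05, 0.268], [-0.269, -0.01, -0.963]]
wrist_force: [-0.1, 0.4, 0.4]
gripper_width: 0.498
```

```bash
python3 - <<'E'
from goto import *
s=sense();print(s["wrist_force"].round(1)); rel(16,87,(.3945,-.3734,.058))
E
```

```text
[-0.1  0.4  0.4]
shift units [-0.1   0.18 -0.08] turn [ 0.008  0.009 -0.002] joints [-34.7  30.1  -9.4 -15.7 -59.4  41. ]
```

Call:
apply_moves(plan=[[[50, -0.1, 0.25, -0.05, 0, 0, 0], [5, 0, 0, 0, 0, 0, 0], [5, 0, 0, 0, 0, 0, 0], [5, 0, 0, 0, 0, 0, 0], [5, 0, 0, 0, 0, 0, 0], [5, 0, 0, 0, 0, 0, 0]]])

```text
time_s: 9.25
tcp_pos: [0.3938, -0.3726, 0.0572]
ee_rot: [[-0.048, -0.999, 0.021], [-0.962, 0.052, 0.269], [-0.27, -0.008, -0.963]]
wrist_force: [-0.1, 0.2, -1.3]
gripper_width: 0.245
```

```bash
python3 - <<'E'
from lib3 import *
g=np.array([(x,-.4184-(z-.036)*.287-k,z) for x in np.linspace(.36,.433,9) for z in np.linspace(.036,.142,14) for k in(0,.01)])
for t in(16,):
    for ph in (15,20,30,40,50,60):
        R=toolR(np.radians(t),np.radians(ph),1); tcp=np.array([.2844,-.4295,.048])+.011*R[:,2]
        q,e=ik(tcp,R,np.array([-46.,26,-17,-21,-50,18]));c,_=clear(q)
        print(ph,'cam',round(boxd(R,tcp,g,(.05,-.05,-.2),(.11,.05,-.135)),3),'body',round(boxd(R,tcp,g,(-.0375,-.095,-.25),(.0375,.095,-.062)),3),tcp.round(4),q.round(0),min(c.items(),key=lambda k:k[1]))
E
```

```text
15 cam 0.148 body 0.046 [ 0.2873 -0.4287  0.0374] [-48.  24. -23. -23. -38.  -9.] ('upper', np.float64(0.029155353813581267))
20 cam 0.144 body 0.042 [ 0.2872 -0.4285  0.0374] [-48.  25. -22. -24. -40.  -4.] ('upper', np.float64(0.02773306509318571))
30 cam 0.134 body 0.034 [ 0.287  -0.428   0.0374] [-49.  26. -20. -23. -44.   5.] ('upper', np.float64(0.023875334059907327))
40 cam 0.124 body 0.023 [ 0.2867 -0.4276  0.0374] [-49.  27. -18. -22. -47.  14.] ('upper', np.float64(0.019873287981804114))
50 cam 0.112 body 0.011 [ 0.2863 -0.4272  0.0374] [-49.  28. -17. -21. -50.  23.] ('upper', np.float64(0.015814759639572865))
60 cam 0.1 body 0.0 [ 0.2859 -0.4269  0.0374] [-48.  28. -16. -19. -52.  31.] ('upper', np.float64(0.011800326747038882))
```

Call:
apply_moves(plan=[[[5, 0, 0, 0.6, 0, 0, 0], [5, 0, 0.1, 1, 0, 0, 0], [5, 0, 0.1, 1, 0, 0, 0], [5, 0, 0, 1, 0, 0, 0], [5, 0, 0, 0.8, 0, 0, 0], [5, -0.5, -0.2, 0, 0, 0, -0.1], [5, -0.5, -0.2, 0, 0, 0, -0.1], [5, -0.5, -0.3, 0, 0, 0, -0.1], [5, -0.5, -0.3, 0, 0, 0, -0.1], [5, -0.5, -0.3, 0, 0, 0, -0.1], [5, -0.5, -0.3, 0, 0, 0, -0.1], [5, -0.5, -0.3, 0, 0, 0, -0.1]]])

```text
time_s: 10.25
tcp_pos: [0.3047, -0.4149, 0.1763]
ee_rot: [[-0.673, -0.712, 0.199], [-0.689, 0.702, 0.183], [-0.27, -0.014, -0.963]]
wrist_force: [-0.1, -0.3, -1.2]
gripper_width: 0.236
```

```bash
python3 - <<'E'
from goto import *
s=sense();print(s["wrist_force"].round(1)); rel(16,25,(.287,-.428,.08)); pathcheck(16,25,(.287,-.428,.08),n=3)
E
```

```text
[-0.1 -0.3 -1.2]
shift units [-0.71 -0.52 -3.85] turn [ 0.015  0.003 -0.357] joints [-45.7  16.1 -11.7 -17.7 -62.9   9.5]
0.0 e0.0000 [-46.  16. -12. -18. -63.   9.] upper 0.036
0.5 e0.0000 [-47.  18. -16. -19. -55.   3.] upper 0.033
1.0 e0.0000 [-48.  21. -19. -21. -47.  -2.] upper 0.03
```

Call:
apply_moves(plan=[[[5, -0.2, -0.15, -0.6, 0.004, 0, -0.09], [5, -0.2, -0.15, -0.8, 0.004, 0, -0.09], [5, -0.2, -0.15, -0.8, 0.004, 0, -0.09], [5, -0.1, -0.1, -0.6, 0, 0, -0.09], [5, 0, 0, -0.3, 0, 0, 0], [5, 0, 0, 0, 0, 0, 0]]])

```text
time_s: 10.75
tcp_pos: [0.2825, -0.4304, 0.1004]
ee_rot: [[-0.88, -0.398, 0.257], [-0.386, 0.917, 0.1], [-0.276, -0.011, -0.961]]
wrist_force: [0.4, -0.0, -0.6]
gripper_width: 0.243
```

```bash
python3 - <<'E'
from goto import *
s=sense();print(s["wrist_force"].round(1),s["tcp_pos"]); rel(16,25,(.287,-.428,.08))
c=capture("wrist"); save(c["pixels"],"w3.png"); W,m=cloud(c,s)
print(s["ee_rot"].round(3))
k=W[m&(W[...,2]>.012)&(W[...,2]<.024)&(np.hypot(W[...,0]-.2844,W[...,1]+.4295)<.045)]
print(len(k)); 
if len(k)>20: print(cv2.minAreaRect((k[:,:2]*1000).astype(np.float32)))
c=capture("top"); W,m=cloud(c); save(c["pixels"],"t4.png",(230,150,400,310),4)
c=capture("scene"); save(c["pixels"],"s4.png",(290,160,430,290),5)
E
```

```text
[ 0.4 -0.  -0.6] [ 0.2825008  -0.43037948  0.10036195]
shift units [ 0.18  0.1  -0.81] turn [0.01  0.005 0.027] joints [-48.7  19.3 -19.3 -20.5 -47.7  -4.4]
[[-0.88  -0.398  0.257]
 [-0.386  0.917  0.1  ]
 [-0.276 -0.011 -0.961]]
2227
((287.1885681152344, -428.8406982421875), (59.075416564941406, 58.33662796020508), 44.62037658691406)
```

View pics/w3.png

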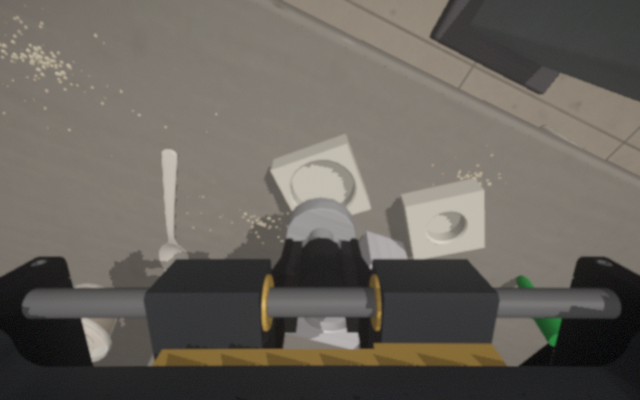

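View pics/s4.png

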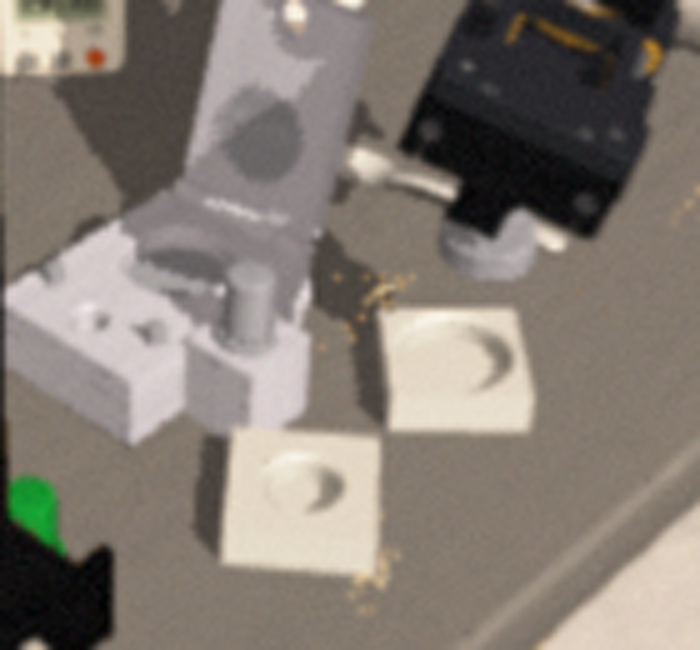

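Call:
apply_moves(plan=[[[5, 0.22, 0.1, -0.3, 0.008, 0.005, 0], [5, 0.03, 0, -0.5, 0, 0, 0], [5, 0.03, 0, -0.4, 0, 0, 0], [5, 0.03, 0, -0.2, 0, 0, 0], [5, 0, 0, 0, 0, 0, 0]]])

```text
time_s: 11.32
tcp_pos: [0.2955, -0.4307, 0.0671]
ee_rot: [[-0.878, -0.404, 0.259], [-0.391, 0.915, 0.101], [-0.277, -0.013, -0.961]]
wrist_force: [-0.2, 0.3, -0.5]
gripper_width: 0.24
```

```bash
python3 - <<'E'
from goto import *
s=sense();print(s["wrist_force"].round(1),s["tcp_pos"]); rel(16,25,(.2878,-.428,.038))
c=capture("wrist"); save(c["pixels"],"w4.png",(200,60,440,240),3)
c=capture("scene"); save(c["pixels"],"s5.png",(290,160,430,290),5)
E
```

```text
[-0.2  0.3 -0.5] [ 0.29551034 -0.43070419  0.06705893]
shift units [-0.31  0.11 -1.16] turn [0.011 0.007 0.021] joints [-47.7  22.6 -19.8 -22.  -43.9  -2.9]
```

View pics/w4.png

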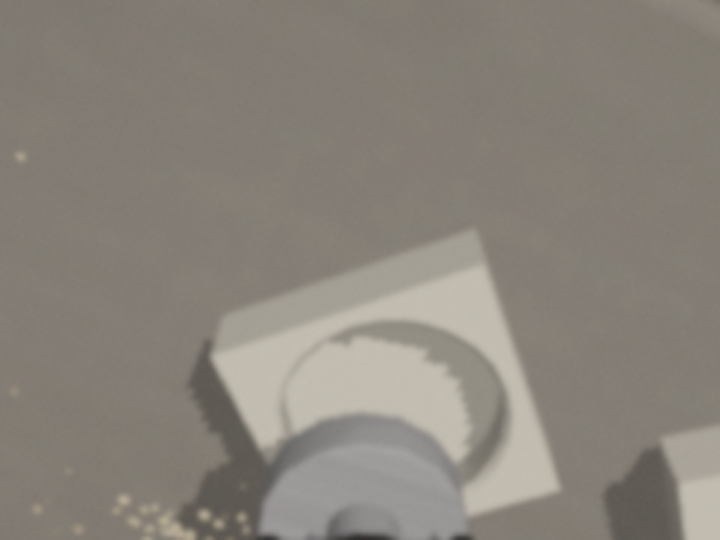

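View pics/s5.png

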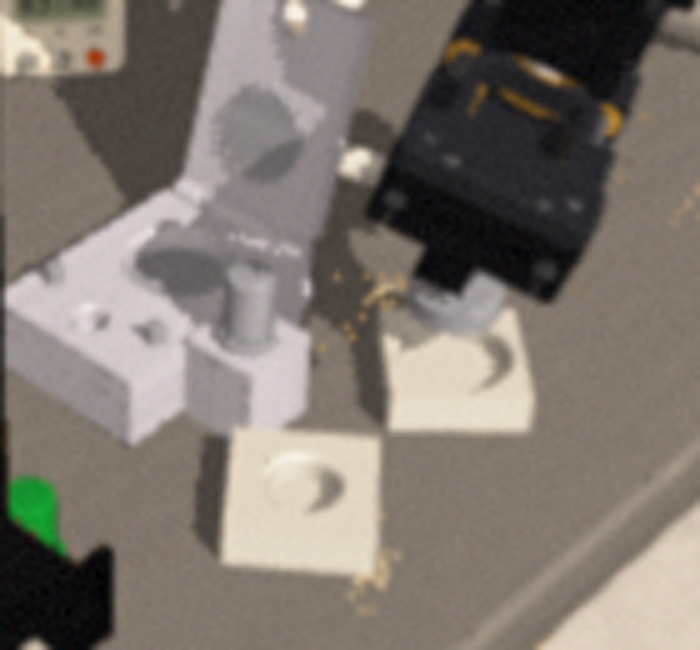

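Call:
apply_moves(plan=[[[5, -0.3, 0.11, 0, 0.008, 0.005, 0], [5, 0, 0, -0.2, 0, 0, 0], [5, 0, 0, 0, 0, 0, 0]]])

```text
time_s: 11.67
tcp_pos: [0.2875, -0.4286, 0.0633]
ee_rot: [[-0.879, -0.404, 0.255], [-0.39, 0.915, 0.107], [-0.276, -0.005, -0.961]]
wrist_force: [-0.4, 0.4, -1.4]
gripper_width: 0.237
```

```bash
python3 - <<'E'
from goto import *
s=sense();print(s["wrist_force"].round(1),s["tcp_pos"]); rel(16,25,(.2878,-.428,.038))
c=capture("wrist"); save(c["pixels"],"w5.png",(200,60,440,240),3)
W,m=cloud(c,s)
# die disc visible top edge height and circle
die=s["tcp_pos"]-.011*s["ee_rot"][:,2]; print(die)
k=W[m&(np.hypot(W[...,0]-die[0],W[...,1]-die[1])<.024)&(W[...,2]>.03)&(W[...,2]<.06)]
h,e=np.histogram(k[:,2],20);print(e.round(3),h)
E
```

```text
[-0.4  0.4 -1.4] [ 0.2875025  -0.42859494  0.06330057]
shift units [ 0.01  0.02 -1.01] turn [0.005 0.003 0.02 ] joints [-48.3  22.6 -20.4 -22.2 -43.9  -2.1]
[ 0.28470258 -0.42977154  0.07387299]
[0.033 0.034 0.035 0.037 0.038 0.04  0.041 0.042 0.044 0.045 0.046 0.048
 0.049 0.05  0.052 0.053 0.055 0.056 0.057 0.059 0.06 ] [  31   79   71   99   73   97   83  130 1082  536   50   31   38   34
   43   38   53   46   72  101]
```

View pics/w5.png

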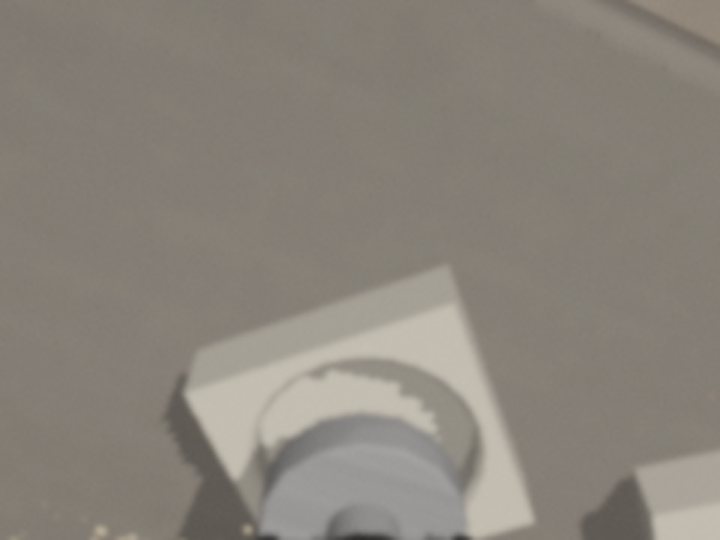

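```bash
python3 - <<'E'
from goto import *
s=sense(); c=capture("wrist"); W,m=cloud(c,s)
d0=np.array([.2847,-.4298])
k=W[m&(np.hypot(W[...,0]-d0[0],W[...,1]-d0[1])<.026)&(W[...,2]>.0430)&(W[...,2]<.046)]
A=np.c_[k,np.ones(len(k))]; 
h=cv2.convexHull((k[:,:2]*1000).astype(np.float32))[:,0]/1000
from scipy.optimize import least_squares
# far side hull pts (away from fingers): direction along -a horizontal
r=least_squares(lambda p:np.hypot(h[:,0]-p[0],h[:,1]-p[1])-.020,d0,loss='soft_l1',f_scale=.0005); print("disc",r.x,np.abs(r.fun).round(4),len(h))
pl=np.linalg.lstsq(np.c_[k[:,:2],np.ones(len(k))],k[:,2],rcond=None)[0]; print("disc tilt",pl)
q=W[m&(W[...,2]>.013)&(W[...,2]<.0225)&(np.hypot(W[...,0]-.286,W[...,1]+.429)<.046)]
print("stand",cv2.minAreaRect((q[:,:2]*1000).astype(np.float32)),np.median(q[:,2]))
E
```

```text
disc [ 0.28486991 -0.43082861] [0.0079 0.0057 0.0002 0.0003 0.0004 0.0005 0.0002 0.0004 0.0002 0.0002
 0.     0.0003 0.     0.     0.0001 0.0003 0.     0.0002 0.0002 0.0003
 0.0004 0.0005 0.     0.0006] 24
disc tilt [ 0.02428004 -0.00609576  0.03564842]
stand ((287.47540283203125, -428.6958312988281), (59.552433013916016, 58.394901275634766), 44.66021728515625) 0.017680783489516155
```

Call:
apply_moves(plan=[[[5, 0.08, 0.08, -0.1, 0, 0, 0], [5, -0.04, 0.02, -0.35, 0, 0, 0], [5, -0.04, 0.02, -0.3, 0, 0, 0], [5, 0, 0, -0.1, 0, 0, 0]]])

```text
time_s: 12.1
tcp_pos: [0.2884, -0.4265, 0.0424]
ee_rot: [[-0.878, -0.404, 0.257], [-0.391, 0.915, 0.103], [-0.277, -0.01, -0.961]]
wrist_force: [0.0, 0.9, -2.1]
gripper_width: 0.243
```

```bash
python3 - <<'E'
from goto import *
s=sense();print(s["wrist_force"].round(1),s["tcp_pos"]); rel(16,25,(.289,-.427,.038))
c=capture("wrist"); save(c["pixels"],"w6.png",(200,60,440,240),3)
E
```

```text
[ 0.   0.9 -2.1] [ 0.28844267 -0.4264944   0.04237476]
shift units [ 0.02 -0.02 -0.17] turn [0.009 0.006 0.02 ] joints [-48.2  24.3 -21.4 -23.4 -41.1  -0.5]
```

View pics/w6.png

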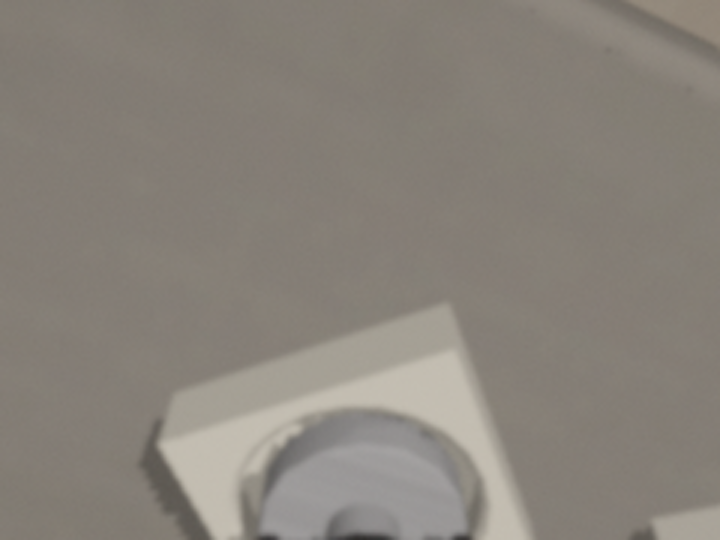

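Call:
apply_moves(plan=[[[5, 0.03, 0.03, -0.15, 0, 0, 0], [5, 0, 0, -0.08, 0, 0, 0], [45, 0, 0, 0, 0, 0, 0], [45, 0, 0, 0, 0, 0, 0], [45, 0, 0, 0, 0, 0, 0]]])

```text
time_s: 12.57
tcp_pos: [0.2902, -0.4265, 0.0367]
ee_rot: [[-0.877, -0.405, 0.258], [-0.392, 0.914, 0.103], [-0.277, -0.011, -0.961]]
wrist_force: [-0.7, -0.0, -0.3]
gripper_width: 0.382
```

```bash
python3 - <<'E'
from goto import *
s=sense();print(s["wrist_force"].round(1),s["tcp_pos"],s["gripper_width"])
E
```

```text
[-0.7 -0.  -0.3] [ 0.29018116 -0.4265477   0.0366647 ] 0.38226938566751695
```

Call:
apply_moves(plan=[[[45, -0.2, -0.1, 0.8, 0, 0, 0], [45, -0.2, -0.1, 0.9, 0, 0, 0], [45, -0.1, -0.1, 1, 0, 0, 0], [45, 0, 0, 1, 0, 0, 0], [0, 0, 0, 1, 0, 0, 0], [0, 0, 0, 1, 0, 0, 0]]])

```text
time_s: 13.07
tcp_pos: [0.2742, -0.4306, 0.1783]
ee_rot: [[-0.88, -0.404, 0.249], [-0.388, 0.915, 0.113], [-0.274, 0.003, -0.962]]
wrist_force: [-0.2, -0.5, 0.4]
gripper_width: 0.371
```

```bash
python3 - <<'E'
from goto import *
s=sense();print(s["wrist_force"].round(1),s["tcp_pos"],s["gripper_width"])
c=capture("wrist"); save(c["pixels"],"w7.png"); 
c=capture("top"); save(c["pixels"],"t7.png",(230,150,400,310),4)
W,m=cloud(c)
k=W[m&(np.hypot(W[...,0]-.2844,W[...,1]+.4295)<.02)&(W[...,2]>.045)&(W[...,2]<.07)]
print("knob",len(k)); 
if len(k)>5: print(k.mean(0),cv2.minEnclosingCircle((k[:,:2]*1000).astype(np.float32)),np.median(k[:,2]))
for t,ph in((16,25),(16,45),(16,65),(24,30),(30,30),(8,60),(0,60)):
  for pos in((.397,-.49,.125),(.397,-.40,.115)):
    R=toolR(np.radians(t),np.radians(ph),1); q,e=ik(np.array(pos),R,s["joints"]); cc,_=clear(q); b=sorted(cc.items(),key=lambda k:k[1])[:2]
    print(t,ph,pos,round(e,4),q.round(0),[(k,round(float(v),3)) for k,v in b])
E
```

```text
[-0.2 -0.5  0.4] [ 0.2741572  -0.43060117  0.17829139] 0.3706572721769506
knob 0
16 25 (0.397, -0.49, 0.125) 0.0 [-44.  27.  -3. -18. -56. -11.] [('upper', 0.017), ('elbow', 0.085)]
16 25 (0.397, -0.4, 0.115) 0.0 [-37.  21. -14. -19. -49. -16.] [('fore', 0.031), ('upper', 0.042)]
16 45 (0.397, -0.49, 0.125) 0.0 [-45.  29.   1. -18. -63.   8.] [('upper', 0.006), ('elbow', 0.064)]
16 45 (0.397, -0.4, 0.115) 0.0 [-38.  24. -10. -19. -56.   4.] [('upper', 0.031), ('fore', 0.042)]
16 65 (0.397, -0.49, 0.125) 0.0 [-44.  32.   5. -16. -69.  26.] [('upper', -0.004), ('elbow', 0.045)]
16 65 (0.397, -0.4, 0.115) 0.0 [-38.  26.  -6. -18. -62.  22.] [('upper', 0.02), ('fore', 0.04)]
24 30 (0.397, -0.49, 0.125) 0.0 [-49.  28.   1. -27. -60.   2.] [('upper', 0.014), ('elbow', 0.068)]
24 30 (0.397, -0.4, 0.115) 0.0 [-43.  22. -11. -29. -53.  -0.] [('upper', 0.036), ('fore', 0.073)]
30 30 (0.397, -0.49, 0.125) 0.0 [-52.  29.   2. -34. -63.   8.] [('upper', 0.013), ('elbow', 0.063)]
30 30 (0.397, -0.4, 0.115) 0.0 [-47.  23.  -9. -36. -56.   7.] [('upper', 0.031), ('fore', 0.101)]
8 60 (0.397, -0.49, 0.125) 0.0 [-40.  29.  -1.  -9. -62.  15.] [('upper', 0.005), ('fore', 0.058)]
8 60 (0.397, -0.4, 0.115) 0.0 [-33.  24. -12. -10. -55.   9.] [('fore', 0.006), ('upper', 0.031)]
0 60 (0.397, -0.49, 0.125) 0.0 [-36.  28.  -7.  -0. -56.   6.] [('upper', 0.012), ('fore', 0.028)]
0 60 (0.397, -0.4, 0.115) 0.0 [-29.  22. -17.  -0. -50.  -1.] [('fore', -0.029), ('j5', -0.01)]
```

View pics/w7.png

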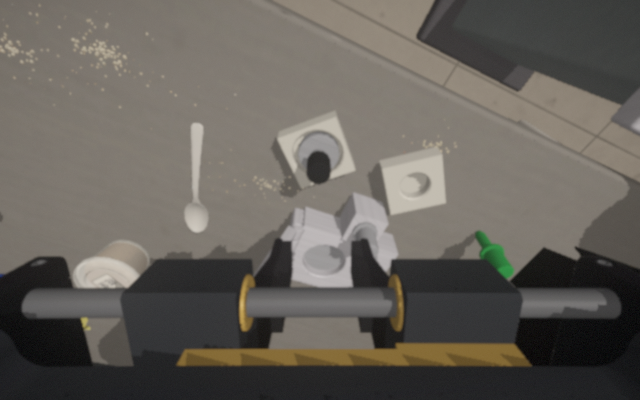

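View pics/t7.png

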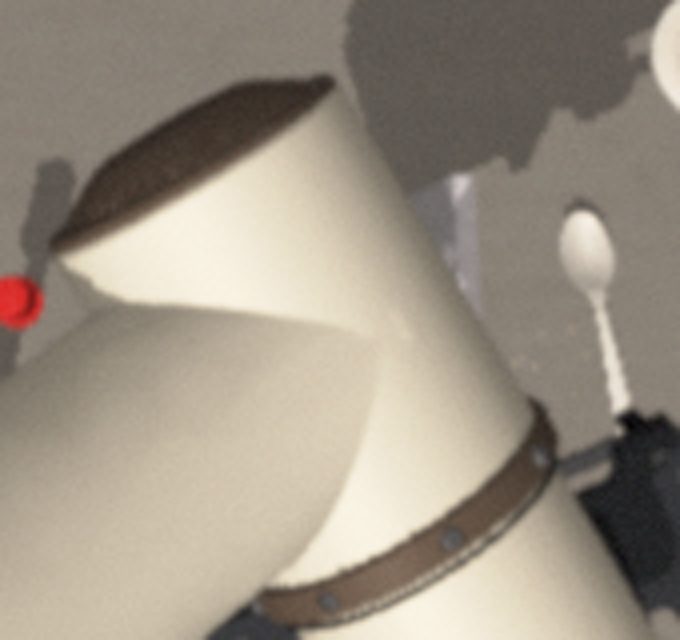

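Call:
apply_moves(plan=[[[0, 0.4, -0.6, 0.2, 0, 0, 0], [0, 0.7, -0.6, 0.2, 0, 0, 0], [0, 0.9, -0.6, 0, 0, 0, 0], [0, 0.9, -0.6, 0, 0, 0, 0], [0, 0.9, -0.4, 0, 0, 0, 0], [0, 0.8, 0, 0, 0, 0, 0], [0, 0.2, 0, 0, 0, 0, 0]]])

```text
time_s: 13.75
tcp_pos: [0.3986, -0.5047, 0.1913]
ee_rot: [[-0.879, -0.401, 0.257], [-0.387, 0.916, 0.104], [-0.277, -0.008, -0.961]]
wrist_force: [0.1, -0.2, -0.2]
gripper_width: 0.005
```

```bash
python3 - <<'E'
from goto import *
s=sense();print(s["wrist_force"].round(1),s["tcp_pos"],s["gripper_width"])
rel(16,25,(.397,-.49,.125));pathcheck(16,25,(.397,-.49,.125),n=3)
c=capture("wrist"); save(c["pixels"],"w8.png"); W,m=cloud(c,s)
k=W[m&(np.hypot(W[...,0]-.286,W[...,1]+.429)<.03)]
h,e=np.histogram(k[:,2],24,(0,.072));print(e.round(3),h)
E
```

```text
[ 0.1 -0.2 -0.2] [ 0.39858277 -0.50467838  0.19127177] 0.004566224331154957
shift units [-0.06  0.59 -2.65] turn [0.006 0.005 0.024] joints [-44.8  24.1   2.5 -16.7 -62.9 -14.6]
0.0 e0.0000 [-45.  24.   2. -17. -63. -15.] upper 0.029
0.5 e0.0000 [-44.  25.  -0. -17. -59. -13.] upper 0.023
1.0 e0.0000 [-44.  27.  -3. -18. -56. -11.] upper 0.017
[0.    0.003 0.006 0.009 0.012 0.015 0.018 0.021 0.024 0.027 0.03  0.033
 0.036 0.039 0.042 0.045 0.048 0.051 0.054 0.057 0.06  0.063 0.066 0.069
 0.072] [  35  280  222  134  142 1705  890    8    0    0   17   43   47   59
   36   54   63   55  660   41    0    0    0    0]
```

View pics/w8.png

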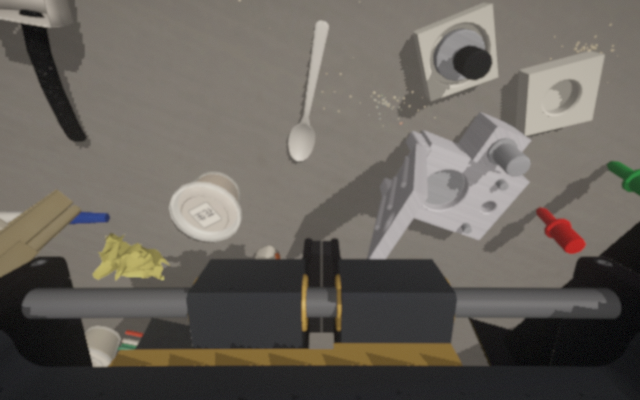

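Call:
apply_moves(plan=[[[0, 0, 0, -0.7, 0, 0, 0], [0, -0.05, 0, -0.9, 0, 0, 0], [0, -0.05, 0.1, -0.7, 0, 0, 0], [0, 0, 0.6, -0.1, 0, 0, 0], [0, 0, 0.7, 0, 0, 0, 0], [0, 0, 0.7, 0, 0, 0, 0], [0, 0, 0.7, 0, 0, 0, 0], [0, 0, 0.7, 0, 0, 0, 0], [0, 0, 0.6, 0, 0, 0, 0], [0, 0, 0.4, 0, 0, 0, 0]]])

```text
time_s: 14.63
tcp_pos: [0.3886, -0.3931, 0.1269]
ee_rot: [[-0.882, -0.395, 0.259], [-0.384, 0.919, 0.092], [-0.274, -0.018, -0.962]]
wrist_force: [1.2, -0.7, -0.5]
gripper_width: 0.01
```

```bash
python3 - <<'E'
from goto import *
s=sense();print(s["wrist_force"].round(1),s["tcp_pos"])
c=capture("scene"); save(c["pixels"],"s9.png",(270,120,430,290),4); 
rel(16,25,(.397,-.39,.12));pathcheck(16,25,(.397,-.385,.12),n=3)
E
```

```text
[ 1.2 -0.7 -0.5] [ 0.38864083 -0.39312467  0.12689543]
shift units [ 0.35  0.05 -0.27] turn [0.015 0.005 0.03 ] joints [-36.5  18.8 -16.  -18.1 -47.7 -18.7]
0.0 e0.0000 [-37.  19. -16. -18. -48. -19.] fore 0.024
0.5 e0.0000 [-36.  19. -16. -18. -48. -18.] fore 0.022
1.0 e0.0000 [-36.  20. -15. -19. -48. -17.] fore 0.021
```

View pics/s9.png

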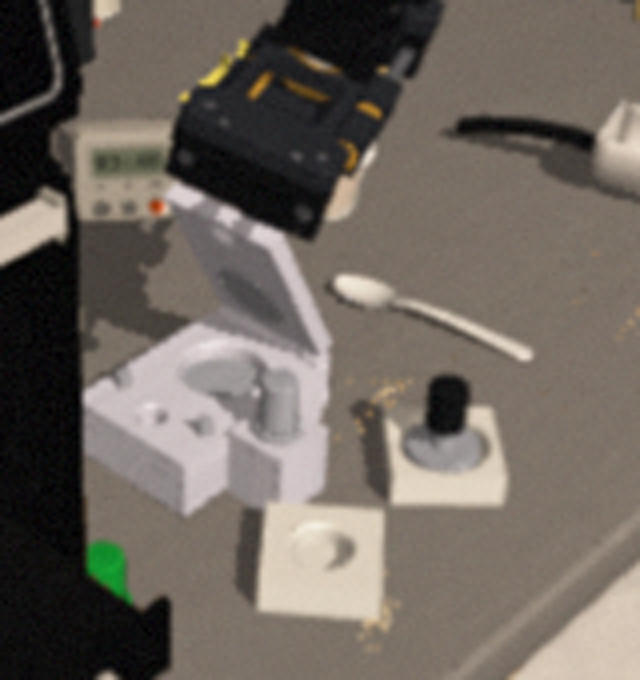

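Call:
apply_moves(plan=[[[0, 0.1, 0.4, -0.1, 0, 0, 0], [0, 0.1, 0.4, -0.2, 0, 0, 0], [0, 0, 0, 0, 0, 0, 0], [0, 0, 0, 0.4, 0, 0, 0], [40, 0, -0.1, 0.8, 0, 0, 0], [40, 0, -0.1, 0.8, 0, 0, 0]]])

```text
time_s: 15.18
tcp_pos: [0.3895, -0.3717, 0.1653]
ee_rot: [[-0.885, -0.395, 0.246], [-0.382, 0.918, 0.104], [-0.267, -0.002, -0.964]]
wrist_force: [0.6, -0.5, 0.0]
gripper_width: 0.085
```

```bash
python3 - <<'E'
from goto import *
s=sense();print(s["wrist_force"].round(1),s["tcp_pos"])
c=capture("scene"); save(c["pixels"],"s10.png",(270,120,430,290),4); 
R=toolR(np.radians(28),np.radians(30),1)
g=np.array([.3366,-.3545,.066])
for z in(.066,.12): 
    tcp=np.array([g[0],g[1],z])+.011*R[:,2]; print(tcp); rel(28,30,tcp)
pathcheck(28,30,tcp,n=4)
E
```

```text
[ 0.6 -0.5  0. ] [ 0.38946747 -0.3716878   0.16526372]
[ 0.34107232 -0.35191791  0.05628758]
shift units [-2.01  0.88 -4.55] turn [ 0.106 -0.187  0.117] joints [-34.5  14.9 -14.9 -16.4 -52.3 -22.9]
[ 0.34107232 -0.35191791  0.11028758]
shift units [-2.01  0.88 -2.39] turn [ 0.106 -0.187  0.117] joints [-34.5  14.9 -14.9 -16.4 -52.3 -22.9]
0.0 e0.0000 [-34.  15. -15. -16. -52. -23.] fore 0.015
0.33 e0.0000 [-38.  15. -16. -23. -51. -13.] fore 0.038
0.67 e0.0000 [-42.  16. -18. -29. -51.  -3.] upper 0.04
1.0 e0.0000 [-47.  18. -19. -35. -52.   8.] upper 0.034
```

View pics/s10.png

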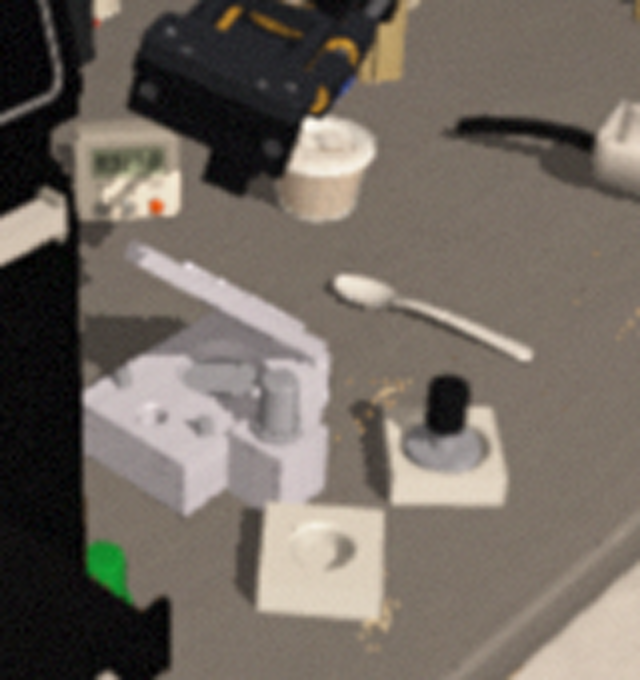

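```bash
python3 - <<'E'
from goto import *
R=toolR(np.radians(28),np.radians(12),1)
for z in(.067,.12): 
    tcp=np.array([.3366,-.3545,z])+.011*R[:,2]; print(tcp); rel(28,12,tcp)
pathcheck(28,12,tcp,n=4)
E
```

```text
[ 0.34165134 -0.35342631  0.05728758]
shift units [-1.99  0.82 -4.51] turn [ 0.076 -0.202 -0.196] joints [-34.5  14.9 -14.9 -16.4 -52.3 -22.9]
[ 0.34165134 -0.35342631  0.11028758]
shift units [-1.99  0.82 -2.39] turn [ 0.076 -0.202 -0.196] joints [-34.5  14.9 -14.9 -16.4 -52.3 -22.9]
0.0 e0.0000 [-34.  15. -15. -16. -52. -23.] fore 0.015
0.33 e0.0000 [-37.  14. -18. -22. -48. -20.] fore 0.029
0.67 e0.0000 [-41.  14. -21. -29. -44. -15.] upper 0.044
1.0 e0.0000 [-45.  14. -24. -36. -42.  -8.] upper 0.039
```

Call:
apply_moves(plan=[[[40, -0.5, 0.2, -0.5, 0.02, -0.055, -0.05], [40, -0.5, 0.2, -0.5, 0.02, -0.055, -0.05], [40, -0.5, 0.2, -0.5, 0.02, -0.055, -0.05], [40, -0.5, 0.2, -0.4, 0.02, -0.045, -0.05], [40, 0, 0, 0, 0, 0, 0]]])

```text
time_s: 15.65
tcp_pos: [0.3449, -0.3564, 0.1276]
ee_rot: [[-0.854, -0.196, 0.483], [-0.176, 0.98, 0.087], [-0.49, -0.011, -0.871]]
wrist_force: [-0.7, 0.4, -0.5]
gripper_width: 0.391
```

```bash
python3 - <<'E'
from goto import *
R=toolR(np.radians(28),np.radians(12),1)
rel(28,12,np.array([.3366,-.3545,.067])+.011*R[:,2])
s=sense(); c=capture("wrist"); save(c["pixels"],"w11.png"); W,m=cloud(c,s)
k=W[m&(W[...,2]>.062)&(W[...,2]<.08)&(np.hypot(W[...,0]-.337,W[...,1]+.355)<.02)]
print(len(k),k.mean(0),np.percentile(k[:,2],[5,95]),cv2.minEnclosingCircle((k[k[:,2]>.067][:,:2]*1000).astype(np.float32)))
l=W[m&(abs(W[...,0]-.395)<.03)&(W[...,1]>-.41)&(W[...,1]<-.30)&(W[...,2]>.03)&(W[...,2]<.15)]
if len(l)>50:
    p=np.linalg.lstsq(np.c_[l[:,1],np.ones(len(l))],l[:,2],rcond=None)[0]; print("lid slope",p,len(l))
c=capture("scene"); save(c["pixels"],"s11.png",(270,120,430,290),4)
E
```

```text
shift units [-0.13  0.12 -2.81] turn [0.005 0.026 0.012] joints [-45.   12.9 -22.9 -36.5 -42.6  -8.7]
835 [ 0.33430466 -0.35444488  0.06984945] [0.0631934 0.0724438] ((337.10687255859375, -353.7648010253906), 10.305142402648926)
lid slope [-0.03571347  0.0512167 ] 7666
```

View pics/w11.png

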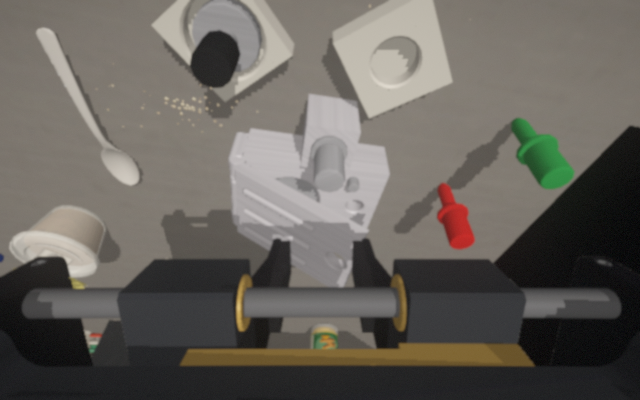

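View pics/s11.png

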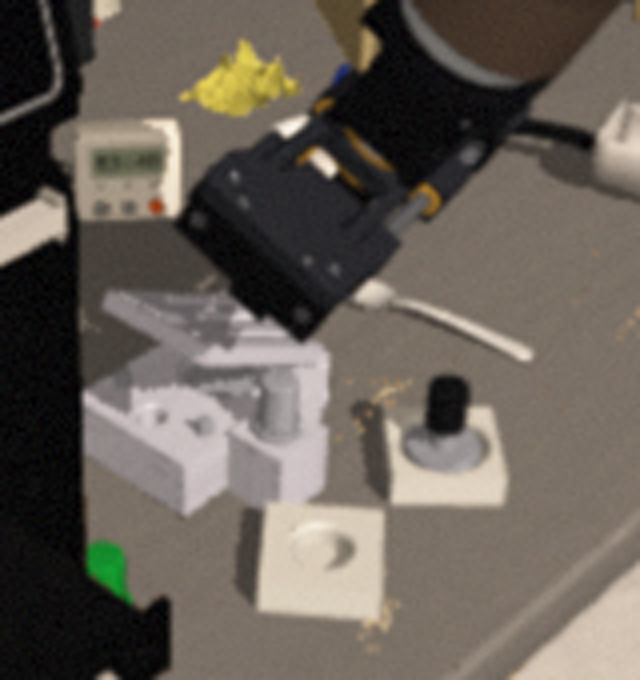

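Call:
apply_moves(plan=[[[40, -0.15, 0.12, -0.5, 0.005, 0.025, 0.012], [40, -0.05, 0, -0.8, 0, 0, 0], [40, -0.05, 0, -0.7, 0, 0, 0], [40, 0, 0, -0.4, 0, 0, 0], [40, 0, 0, 0, 0, 0, 0]]])

```text
time_s: 16.17
tcp_pos: [0.3462, -0.3588, 0.0699]
ee_rot: [[-0.86, -0.224, 0.458], [-0.205, 0.974, 0.091], [-0.467, -0.016, -0.884]]
wrist_force: [0.5, -0.2, -0.1]
gripper_width: 0.399
```

```bash
python3 - <<'E'
from goto import *
R=toolR(np.radians(28),np.radians(12),1); print(sense()["wrist_force"])
rel(28,12,np.array([.3366,-.3545,.068])+.011*R[:,2])
E
```

```text
[ 0.45289044 -0.22444984 -0.05826735]
shift units [-0.18  0.22 -0.46] turn [ 0.016  0.001 -0.017] joints [-45.2  18.8 -24.1 -39.5 -37.7  -1.8]
```

Call:
apply_moves(plan=[[[40, -0.2, 0.22, -0.3, 0.016, 0, -0.01], [40, 0, 0.05, -0.2, 0, 0, 0], [40, 0, 0, 0, 0, 0, 0]]])

```text
time_s: 16.42
tcp_pos: [0.3429, -0.3518, 0.0563]
ee_rot: [[-0.862, -0.219, 0.457], [-0.193, 0.976, 0.103], [-0.469, 0.0, -0.883]]
wrist_force: [-0.1, 0.4, 0.2]
gripper_width: 0.404
```

```bash
python3 - <<'E'
from goto import *
R=toolR(np.radians(28),np.radians(12),1); print(sense()["wrist_force"])
rel(28,12,np.array([.3366,-.3545,.068])+.011*R[:,2])
c=capture("scene"); save(c["pixels"],"s12.png",(270,120,430,290),4)
E
```

```text
[-0.12281262  0.41882833  0.23485548]
shift units [-0.05 -0.06  0.08] turn [-0.    -0.001 -0.011] joints [-45.6  19.9 -24.8 -41.3 -37.2  -0. ]
```

View pics/s12.png

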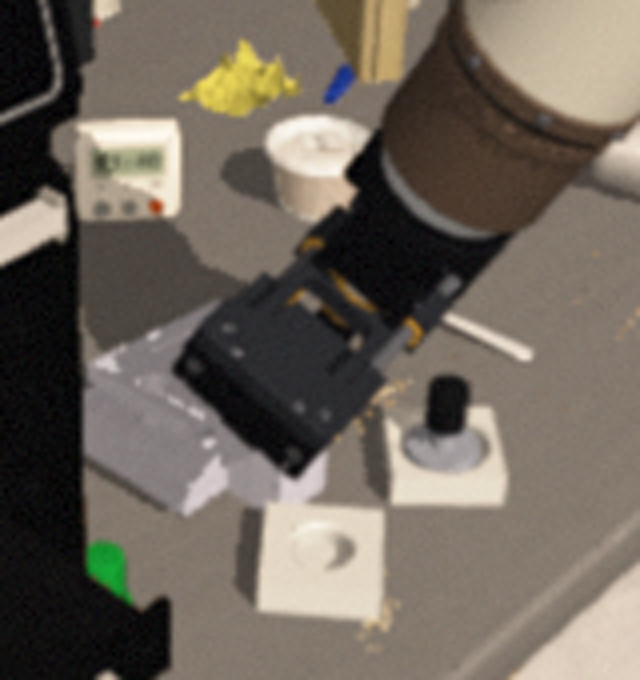

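Call:
apply_moves(plan=[[[0, -0.05, -0.05, 0.05, 0, 0, 0], [0, 0, 0, 0, 0, 0, 0], [0, 0, 0, 0, 0, 0, 0], [0, 0, 0, 0, 0, 0, 0], [0, 0, 0, 0, 0, 0, 0]]])

```text
time_s: 16.88
tcp_pos: [0.3422, -0.3541, 0.0601]
ee_rot: [[-0.861, -0.22, 0.459], [-0.196, 0.975, 0.1], [-0.47, -0.004, -0.883]]
wrist_force: [0.8, 0.4, -1.1]
gripper_width: 0.219
```

```bash
python3 - <<'E'
from goto import *
s=sense(); print(s["wrist_force"],s["gripper_width"],s["tcp_pos"],s["ee_rot"].round(4).tolist())
R=toolR(np.radians(28),np.radians(12),1)
rel(28,12,s["tcp_pos"]+[0,0,.1]);pathcheck(28,12,s["tcp_pos"]+[0,0,.09],n=3)
c=capture("wrist"); save(c["pixels"],"w13.png")
E
```

```text
[ 0.832163    0.43457689 -1.12702168] 0.21899401400954147 [ 0.34223255 -0.35410239  0.06009506] [[-0.8606, -0.22, 0.4594], [-0.1958, 0.9755, 0.1004], [-0.4702, -0.0036, -0.8825]]
shift units [0. 0. 4.] turn [ 0.003  0.002 -0.012] joints [-45.8  19.6 -24.7 -41.  -37.5  -0.1]
0.0 e0.0000 [-46.  20. -25. -41. -37.  -0.] upper 0.034
0.5 e0.0000 [-45.  15. -24. -37. -41.  -7.] upper 0.038
1.0 e0.0000 [-44.  11. -22. -33. -46. -13.] upper 0.041
```

View pics/w13.png

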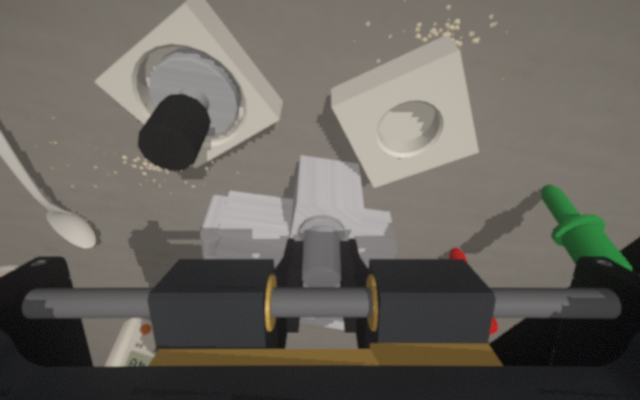

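Call:
apply_moves(plan=[[[0, 0, 0, 0.5, 0, 0, 0], [0, 0, 0, 0.8, 0, 0, 0], [0, 0, 0, 1, 0, 0, 0], [0, 0, 0, 1, 0, 0, 0], [0, 0, 0, 0.5, 0, 0, 0], [0, 0, 0, 0, 0, 0, 0]]])

```text
time_s: 17.43
tcp_pos: [0.3404, -0.3532, 0.1576]
ee_rot: [[-0.863, -0.218, 0.456], [-0.193, 0.976, 0.102], [-0.467, 0.0, -0.884]]
wrist_force: [0.7, -0.4, 0.0]
gripper_width: 0.221
```

```bash
cat > holes.py <<'E'
from goto import *
def bp(c,uv,z):
    p=cv2.undistortPoints(np.array(uv,float).reshape(-1,1,2),c["mtx"],np.array(c["distortion"])).reshape(-1,2)
    R=np.array(c["R"]);t=np.array(c["t"]); C=-R.T@t
    out=[]
    for q in p:
        d=R.T@np.array([q[0],q[1],1]); out.append(C+d*(z-C[2])/d[2])
    return np.array(out)
E
python3 - <<'E'
from holes import *
c=capture("top")
s=sense(); print(s["tcp_pos"],s["wrist_force"],s["gripper_width"])
im=cv2.imread("pics/top0.png"); g=cv2.cvtColor(im,cv2.COLOR_BGR2GRAY).astype(float)
def blob(u0,v0,u1,v1,th):
    b=g[v0:v1,u0:u1]; w=np.clip(th-b,0,None); v,u=np.mgrid[v0:v1,u0:u1]; return (u*w).sum()/w.sum(),(v*w).sum()/w.sum()
print(g[216:229,270:286].astype(int))
h=blob(272,217,284,228,150); print(h,bp(c,h,.036),bp(c,h,.030))
# die knob top, pin top by blob
save(c["pixels"],"t14.png",(200,130,400,310),4)
c=capture("scene"); save(c["pixels"],"s14.png",(270,120,430,290),4)
E
```

```text
[ 0.34023247 -0.35282068  0.1565211 ] [ 0.24290393 -0.05564646 -0.58660641] 0.22034821796300239
[[222 222 223 222 223 222 225 222 221 219 222 222 222 222 221 222]
 [219 223 221 222 221 220 218 218 218 210 218 221 222 221 221 222]
 [221 221 221 220 213 202 192 192 193 194 207 221 223 223 222 223]
 [223 221 220 214 190 163 144 145 148 157 185 210 221 222 221 223]
 [222 222 218 198 158 125 107 104 107 116 145 194 216 221 221 222]
 [220 221 216 185 140 105  96  92  92  96 125 180 213 221 223 224]
 [220 221 220 188 135 103  96  91  92  94 118 170 211 221 224 224]
 [222 223 218 195 148 110  97  95  91 103 134 182 216 223 224 224]
 [223 224 221 209 177 140 113 106 106 127 166 207 223 224 225 226]
 [224 226 224 221 208 184 156 151 155 171 202 221 225 226 227 226]
 [225 224 224 224 221 215 203 200 202 207 220 224 224 226 225 226]
 [224 223 224 226 224 222 222 222 222 220 225 225 224 223 225 225]
 [222 224 224 223 224 225 225 224 222 226 222 220 219 223 225 226]]
(np.float64(277.2088607594937), np.float64(221.88370253164558)) [[ 0.39085539 -0.32083486  0.036     ]] [[ 0.39145817 -0.32041765  0.03      ]]
```

View pics/s14.png

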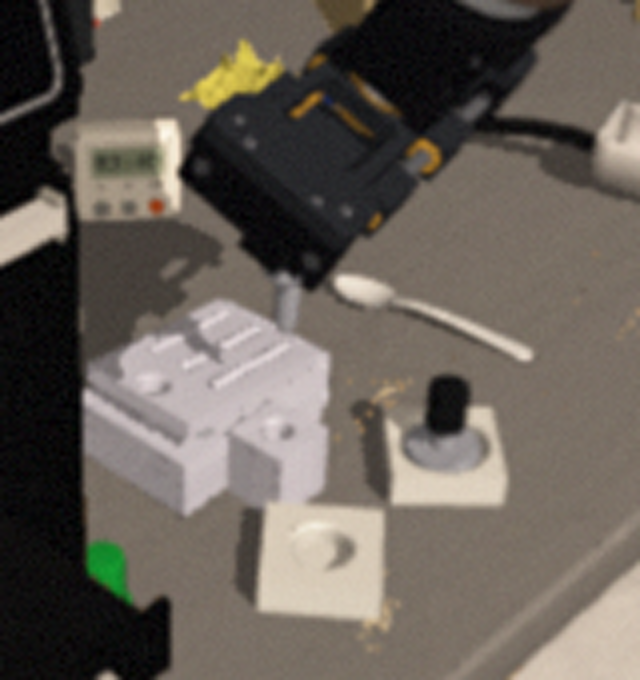

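View pics/t14.png

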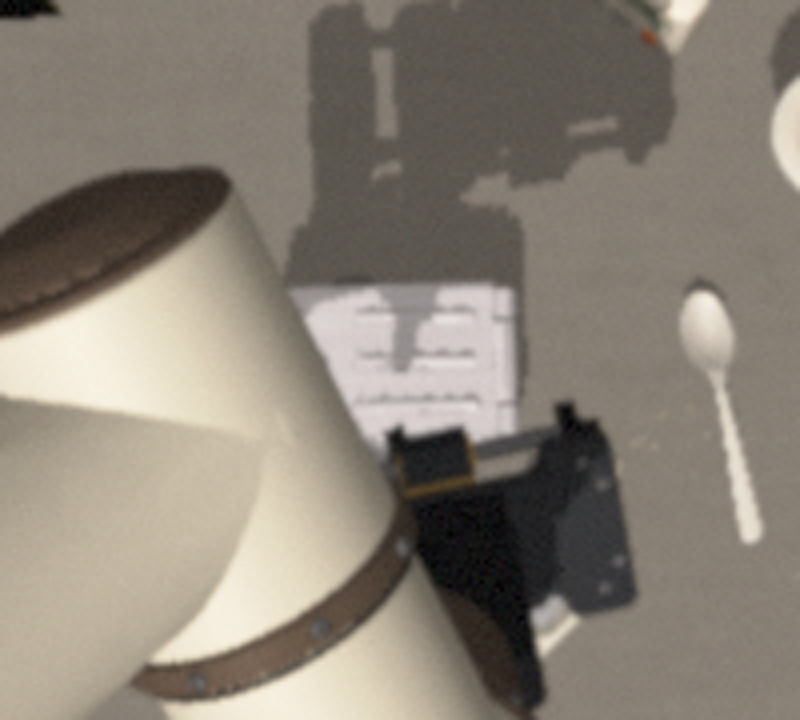

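```bash
python3 - <<'E'
from holes import *
c=capture("scene")
save(c["pixels"],"s15.png",(290,190,350,250),10)
im=cv2.imread("pics/scene0.png")[:,:,::-1]; save(im,"s15b.png",(290,190,350,250),10)
W,m=cloud(c)
s=sense()
a=s["tcp_pos"]-.011*s["ee_rot"][:,2]; print("pin axis by grasp",a)
# pin shank in scene cloud
k=W[m&(np.hypot(W[...,0]-a[0],W[...,1]-a[1])<.025)&(W[...,2]>.06)&(W[...,2]<.125)]
for z0 in np.arange(.09,.15,.006):
    q=k[(k[:,2]>=z0)&(k[:,2]<z0+.006)]; print(round(z0,3),len(q),q.mean(0).round(4) if len(q) else '')
l=W[m&(W[...,0]>.365)&(W[...,0]<.43)&(W[...,1]>-.41)&(W[...,1]<-.32)&(W[...,2]>.03)&(W[...,2]<.08)]
print(np.linalg.lstsq(np.c_[l[:,:2],np.ones(len(l))],l[:,2],rcond=None)[0],len(l))
E
```

```text
pin axis by grasp [ 0.33431058 -0.35290762  0.16372854]
0.09 0 
0.096 0 
0.102 8 [ 0.3317 -0.3495  0.1063]
0.108 16 [ 0.3327 -0.3494  0.1114]
0.114 16 [ 0.3316 -0.3498  0.1169]
0.12 13 [ 0.331  -0.3501  0.1225]
0.126 0 
0.132 0 
0.138 0 
0.144 0 
[0.00080583 0.06876371 0.07580055] 720
```

View pics/s15.png

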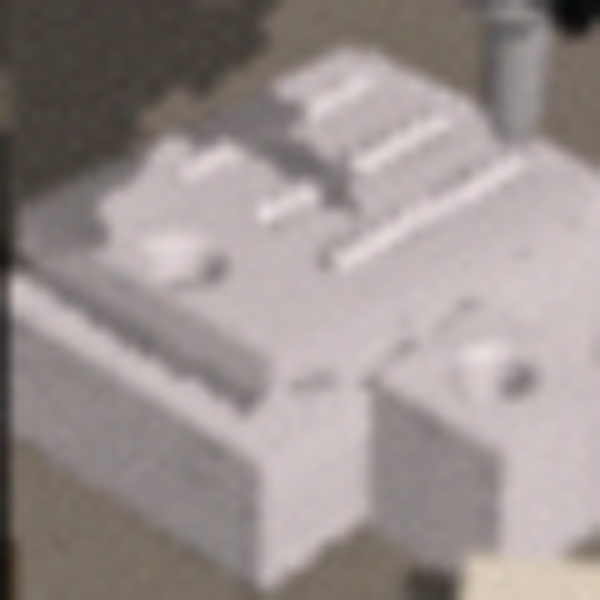

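View pics/s15b.png

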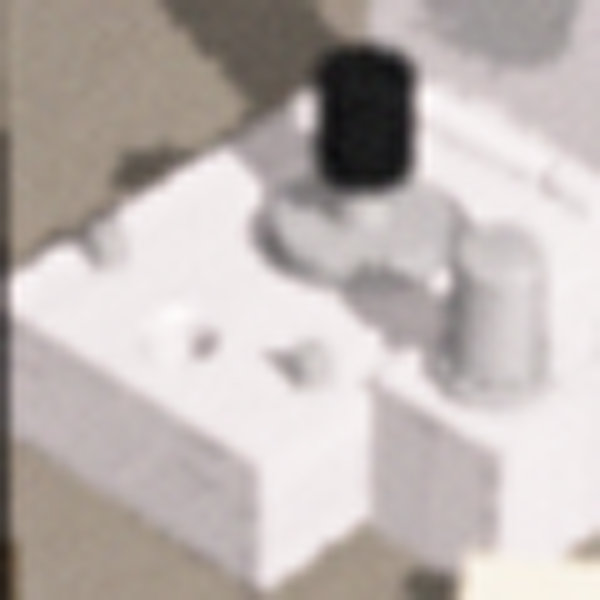

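```bash
python3 - <<'E'
from holes import *
c=capture("scene")
print("lidhole",bp(c,(308,215.7),.055),"sock",bp(c,(339.5,226.8),.040),"base",bp(c,(308.2,223.5),.036))
# predicted pixels of candidates
t=capture("top")
def pr(c,X): 
    return cv2.projectPoints(np.array(X,float).reshape(-1,1,3),cv2.Rodrigues(np.array(c["R"]))[0],np.array(c["t"]),c["mtx"],np.array(c["distortion"]))[0].reshape(-1,2)
# press corners from top0: fit rectangle of press base top via edges
im=cv2.imread("pics/top0.png"); save(im[:,:,::-1],"tp.png",(255,185,355,265),8)
for a in(-90,-89,-88):
  r=np.radians(a);Rm=np.array([[np.cos(r),-np.sin(r)],[np.sin(r),np.cos(r)]])
  for o in([.3938,-.3644],[.3925,-.3640]):
    pts=[np.r_[Rm@np.array(p[:2])/1000+o,p[2]/1000] for p in((-60,-40,36),(-60,40,36),(50,40,36),(50,-40,36),(-42,0,36),(-10,-58,72),(12,0,76))]
    print(a,o,(((pr(t,pts)-[255,185])*8)).round(0).tolist())
E
```

```text
lidhole [[ 0.39414932 -0.32079784  0.055     ]] sock [[ 0.33686227 -0.35446022  0.04      ]] base [[ 0.39268862 -0.31978655  0.036     ]]
-90 [0.3938, -0.3644] [[108.0, 444.0], [114.0, 123.0], [555.0, 126.0], [554.0, 446.0], [184.0, 283.0], [305.0, 512.0], [400.0, 267.0]]
-90 [0.3925, -0.364] [[106.0, 450.0], [113.0, 128.0], [554.0, 131.0], [553.0, 452.0], [182.0, 288.0], [303.0, 517.0], [398.0, 273.0]]
-89 [0.3938, -0.3644] [[111.0, 449.0], [112.0, 127.0], [553.0, 123.0], [557.0, 443.0], [184.0, 286.0], [309.0, 512.0], [400.0, 266.0]]
-89 [0.3925, -0.364] [[109.0, 454.0], [110.0, 133.0], [551.0, 128.0], [556.0, 448.0], [182.0, 291.0], [308.0, 518.0], [398.0, 272.0]]
-88 [0.3938, -0.3644] [[114.0, 453.0], [109.0, 132.0], [550.0, 119.0], [560.0, 439.0], [184.0, 289.0], [314.0, 513.0], [400.0, 265.0]]
-88 [0.3925, -0.364] [[112.0, 458.0], [107.0, 137.0], [548.0, 125.0], [558.0, 444.0], [183.0, 294.0], [312.0, 519.0], [398.0, 271.0]]
```

View pics/tp.png

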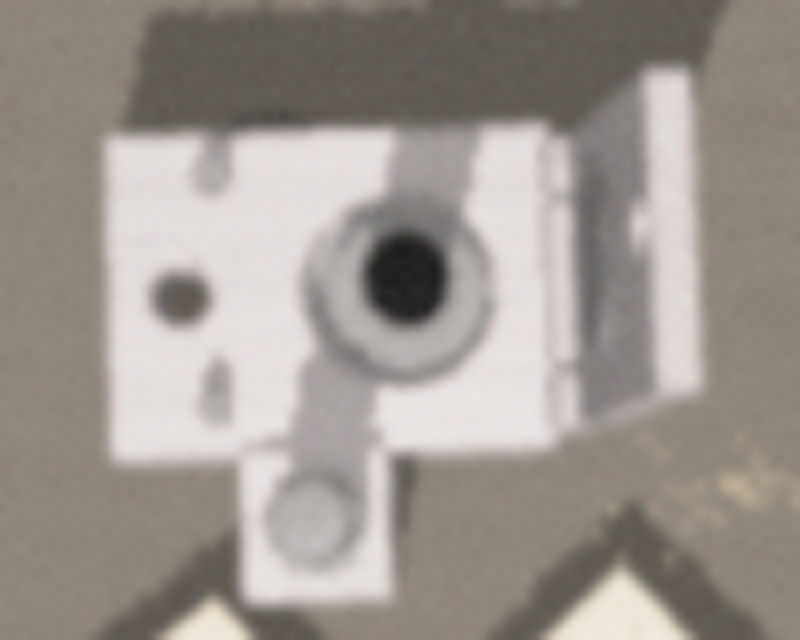

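```bash
python3 - <<'E'
from holes import *
from scipy.optimize import least_squares
t=capture("top")
def pr(c,X): 
    return cv2.projectPoints(np.array(X,float).reshape(-1,1,3),cv2.Rodrigues(np.array(c["R"]))[0],np.array(c["t"]),c["mtx"],np.array(c["distortion"]))[0].reshape(-1,2)
P=np.array([(-60,-40,36),(-60,40,36),(50,40,36),(-42,0,36),(-10,-58,72),(12,0,76)])/1000.
obs=np.array([(113,463),(105,137),(545,122),(181,297),(314,520),(405,277)])/8+[255,185]
def X(p,Q): 
    c,s=np.cos(p[2]),np.sin(p[2]); return np.c_[c*Q[:,0]-s*Q[:,1]+p[0],s*Q[:,0]+c*Q[:,1]+p[1],Q[:,2]]
for w in(0,1):
    sel=slice(0,4+2*w)
    r=least_squares(lambda p:(pr(t,X(p,P[sel]))-obs[sel]).ravel(),[.393,-.364,np.radians(-89)])
    print(r.x[:2],np.degrees(r.x[2]),(r.fun.reshape(-1,2)).round(2).tolist()); print("base hole",X(r.x,P[3:4]),"sock",X(r.x,np.array([[-.01,-.058,.04]])))
E
```

```text
[ 0.39250437 -0.36374178] -87.34024147738323 [[-0.01, -0.26], [-0.09, 0.31], [0.03, 0.04], [0.06, -0.09]]
base hole [[ 0.39055537 -0.32178703  0.036     ]] sock [[ 0.33410281 -0.35644404  0.04      ]]
[ 0.39211723 -0.36409937] -87.53202635050364 [[0.1, -0.16], [0.15, 0.4], [0.28, 0.31], [0.24, 0.04], [0.05, 0.06], [-0.79, -0.61]]
base hole [[ 0.39030867 -0.32213833  0.036     ]] sock [[ 0.33374042 -0.35660618  0.04      ]]
```

```bash
python3 - <<'E'
from goto import *
rel(28,12,(.3987,-.3195,.13)); pathcheck(28,12,(.3987,-.3195,.13),n=4); pathcheck(28,12,(.3987,-.3195,.066),n=2)
pathcheck(28,25,(.3987,-.3195,.066),n=2)
E
```

```text
shift units [ 2.39  1.29 -0.93] turn [-0.007 -0.008 -0.01 ] joints [-43.9  10.5 -21.9 -32.5 -46.7 -13.3]
0.0 e0.0000 [-44.  11. -22. -32. -47. -13.] upper 0.041
0.33 e0.0000 [-41.  11. -22. -33. -44. -15.] j5 0.044
0.67 e0.0000 [-38.  12. -23. -33. -42. -17.] j5 0.025
1.0 e0.0000 [-35.  13. -23. -33. -39. -19.] j5 0.007
0.0 e0.0000 [-44.  11. -22. -32. -47. -13.] upper 0.041
1.0 e0.0000 [-37.  19. -25. -40. -34. -10.] fore 0.016
0.0 e0.0000 [-44.  11. -22. -32. -47. -13.] upper 0.041
1.0 e0.0000 [-39.  21. -21. -39. -42.   2.] fore 0.032
```

Call:
apply_moves(plan=[[[0, 0.4, 0.2, 0, 0, 0, 0.08], [0, 0.5, 0.3, -0.1, 0, 0, 0.08], [0, 0.5, 0.3, -0.2, 0, 0, 0.08], [0, 0.5, 0.3, -0.2, 0, 0, 0.08], [0, 0.3, 0.2, -0.2, 0, 0, 0], [0, 0, 0, 0, 0, 0, 0]]])

```text
time_s: 18.23
tcp_pos: [0.3935, -0.3167, 0.1283]
ee_rot: [[-0.762, -0.521, 0.384], [-0.455, 0.853, 0.255], [-0.46, 0.019, -0.888]]
wrist_force: [-0.1, 0.2, -0.6]
gripper_width: 0.22
```

```bash
python3 - <<'E'
from holes import *
s=sense(); print(s["tcp_pos"],s["ee_rot"].round(3).tolist(),s["wrist_force"].round(1),s["gripper_width"])
a=s["ee_rot"][:,2]; ax=s["tcp_pos"]-.011*a; print("pin axis",ax,"to go",(np.array([.3937,-.3206])-ax[:2])/.025,"lean",np.degrees(np.arccos(-a[2])))
c=capture("scene"); save(c["pixels"],"s16.png",(280,170,360,250),8)
c2=capture("wrist"); save(c2["pixels"],"w16.png")
rel(28,30,(.3982,-.318,.07)); pathcheck(28,30,(.3982,-.318,.07),n=3)
E
```

```text
[ 0.39354089 -0.31667668  0.12826313] [[-0.762, -0.521, 0.384], [-0.455, 0.853, 0.255], [-0.46, 0.019, -0.888]] [-0.1  0.2 -0.6] 0.21985889589624016
pin axis [ 0.38931722 -0.31947669  0.13802635] to go [ 0.1753113  -0.04493247] lean 27.431066073783615
shift units [ 0.22 -0.02 -2.37] turn [-0.01  -0.018 -0.024] joints [-38.7  16.6 -17.2 -33.6 -52.3  -0.2]
0.0 e0.0000 [-39.  17. -17. -34. -52.  -0.] fore 0.038
0.5 e0.0000 [-39.  19. -19. -36. -49.   3.] fore 0.035
1.0 e0.0000 [-39.  22. -20. -38. -45.   6.] fore 0.035
```

View pics/s16.png

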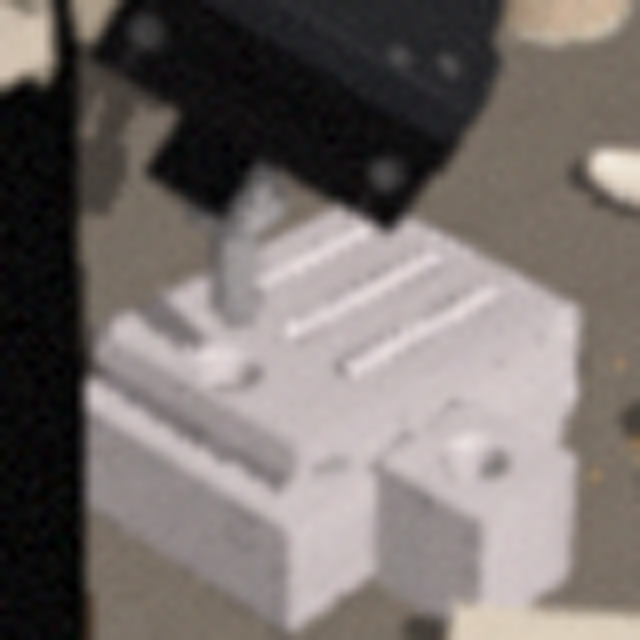

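View pics/w16.png

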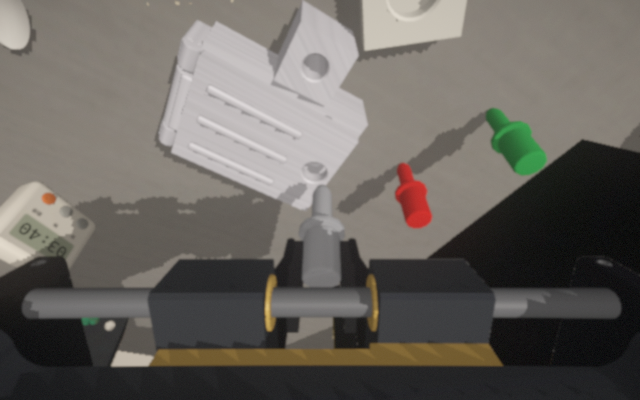

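```bash
cat > pinfit.py <<'E'
from holes import *
from scipy.optimize import least_squares
def pinpts(c,s):
    W,m=cloud(c,s)
    ax=s["tcp_pos"]-.011*s["ee_rot"][:,2]
    zt=s["tcp_pos"][2]-.054
    k=W[m&(np.hypot(W[...,0]-ax[0],W[...,1]-ax[1])<.03)&(W[...,2]>zt+.004)&(W[...,2]<zt+.031)]
    return k,ax,zt
def fit(k,ax,C,z0):
    # axis: (x,y) at z0 + slope ; radius .006
    def f(p):
        x=p[0]+p[2]*(k[:,2]-z0); y=p[1]+p[3]*(k[:,2]-z0); return np.hypot(k[:,0]-x,k[:,1]-y)-.006
    r=least_squares(f,[ax[0],ax[1],0,0],loss='soft_l1',f_scale=.001); return r.x,np.abs(r.fun).mean()
E
python3 - <<'E'
from pinfit import *
s=sense()
for n in("scene","wrist"):
    c=capture(n); k,ax,zt=pinpts(c,s); print(n,len(k),zt)
    # drop outliers far: keep cluster
    if len(k)>10: print(fit(k,ax,None,zt))
    W,m=cloud(c,s)
    l=m&(abs(W[...,0]-.395)<.035)&(W[...,1]>-.41)&(W[...,1]<-.30)&(W[...,2]>.045)&(W[...,2]<.063)
    q=W[l]; print("lid plane",np.linalg.lstsq(np.c_[q[:,:2],np.ones(len(q))],q[:,2],rcond=None)[0])
    if n=="wrist":
        save(c["pixels"],"w17.png",(280,130,360,210),9)
        K=c["mtx"]
        def bpw(uv,z):
            p=cv2.undistortPoints(np.array(uv,float).reshape(1,1,2),K,np.array(c["distortion"])).reshape(2)
            A=toworld(c,[0,0,0],s); B=toworld(c,[p[0],p[1],1],s); d=B-A; return A+d*(z-A[2])/d[2]
        print("lidhole",bpw((314,171.5),.055),"sock",bpw((315,65.5),.040))
E
```

```text
scene 61 0.07531693672555087
(array([ 0.38840891, -0.31949647, -0.02255166, -0.00770374]), np.float64(0.0006502209458125305))
lid plane [0.00015198 0.05643163 0.0714791 ]
wrist 540 0.07531693672555087
(array([ 0.38795337, -0.31897466,  0.0156036 , -0.02601329]), np.float64(0.0003036450545767537))
lid plane [-0.00085655  0.08944928  0.08328459]
lidhole [ 0.3933353  -0.32179042  0.055     ] sock [ 0.33607339 -0.35479484  0.04      ]
```

View pics/w17.png

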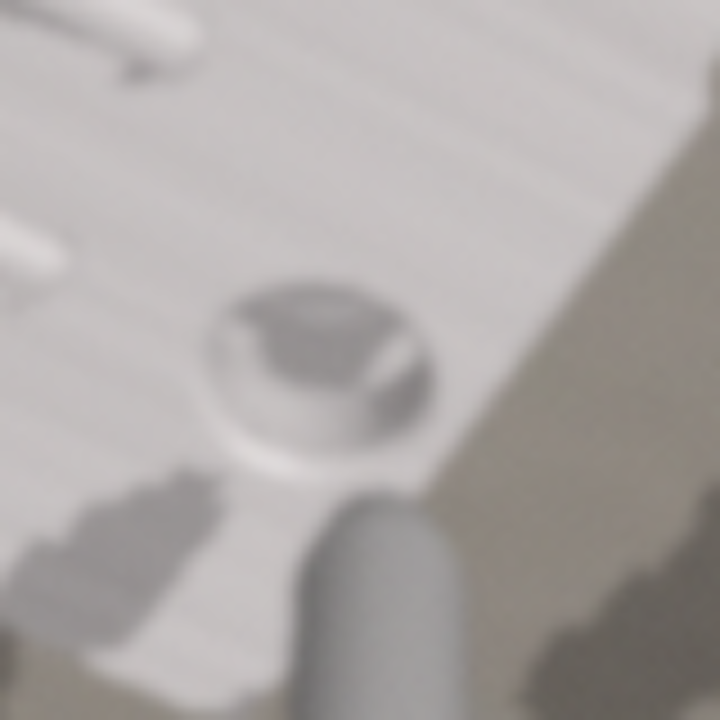

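Call:
apply_moves(plan=[[[0, 0.2, -0.07, -0.1, 0, 0, 0], [0, 0, 0, -0.2, 0, 0, 0], [0, 0, 0, 0, 0, 0, 0]]])

```text
time_s: 18.68
tcp_pos: [0.397, -0.3207, 0.1236]
ee_rot: [[-0.762, -0.518, 0.388], [-0.455, 0.855, 0.249], [-0.461, 0.013, -0.887]]
wrist_force: [-0.0, -0.3, -0.1]
gripper_width: 0.218
```

```bash
python3 - <<'E'
from pinfit import *
s=sense(); c=capture("wrist"); k,ax,zt=pinpts(c,s); p,_=fit(k,ax,None,zt)
print(s["tcp_pos"],ax,zt,p,s["wrist_force"].round(1)); print("go",((np.array([.3936,-.3211])-p[:2])/.025).round(2),((np.array([.3937,-.3206])-ax[:2])/.025).round(2))
save(c["pixels"],"w18.png",(280,130,360,210),9)
E
```

```text
[ 0.39696472 -0.32067318  0.12362228] [ 0.39269236 -0.32340848  0.13338266] 0.06962227573348209 [ 0.39250886 -0.32214913  0.00595854 -0.02798981] [-0.  -0.3 -0.1]
go [0.04 0.04] [0.04 0.11]
```

View pics/w18.png

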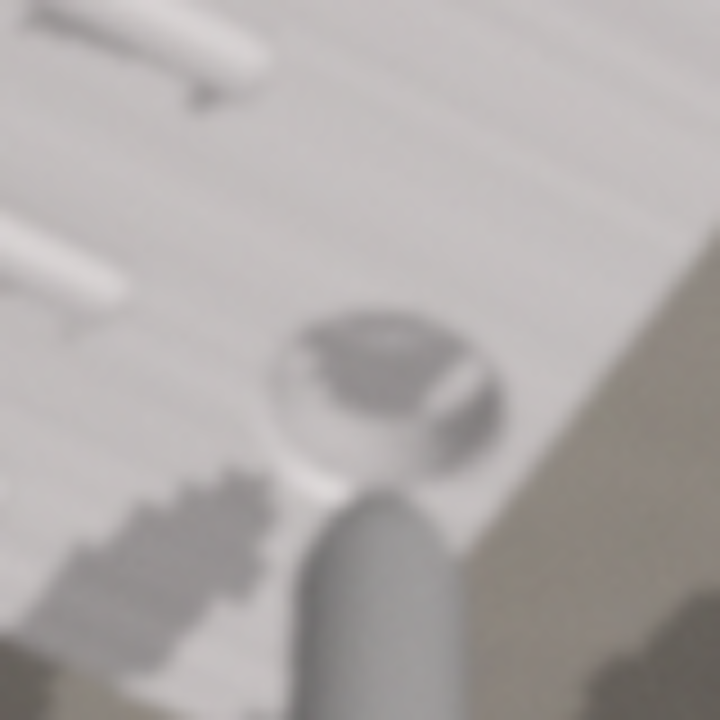

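Call:
apply_moves(plan=[[[0, 0.04, 0.06, -0.2, 0, 0, 0], [0, 0, 0.02, -0.3, 0, 0, 0], [0, 0, 0, 0, 0, 0, 0]]])

```text
time_s: 18.98
tcp_pos: [0.3981, -0.3192, 0.1111]
ee_rot: [[-0.762, -0.517, 0.39], [-0.455, 0.856, 0.247], [-0.461, 0.011, -0.887]]
wrist_force: [-0.4, 0.7, -0.6]
gripper_width: 0.218
```

```bash
python3 - <<'E'
from pinfit import *
s=sense(); c=capture("wrist"); k,ax,zt=pinpts(c,s); p,_=fit(k,ax,None,zt)
print(s["tcp_pos"],ax,zt,p,s["wrist_force"].round(1)); print("go",((np.array([.3936,-.3211])-p[:2])/.025).round(2),((np.array([.3937,-.3206])-ax[:2])/.025).round(2))
save(c["pixels"],"w19.png",(280,130,360,210),9)
E
```

```text
[ 0.39807893 -0.31916611  0.11107959] [ 0.39378813 -0.32188063  0.12083768] 0.05707958522451063 [ 0.39370038 -0.32095334  0.00438482 -0.01249425] [-0.4  0.7 -0.6]
go [-0.   -0.01] [-0.    0.05]
```

View pics/w19.png

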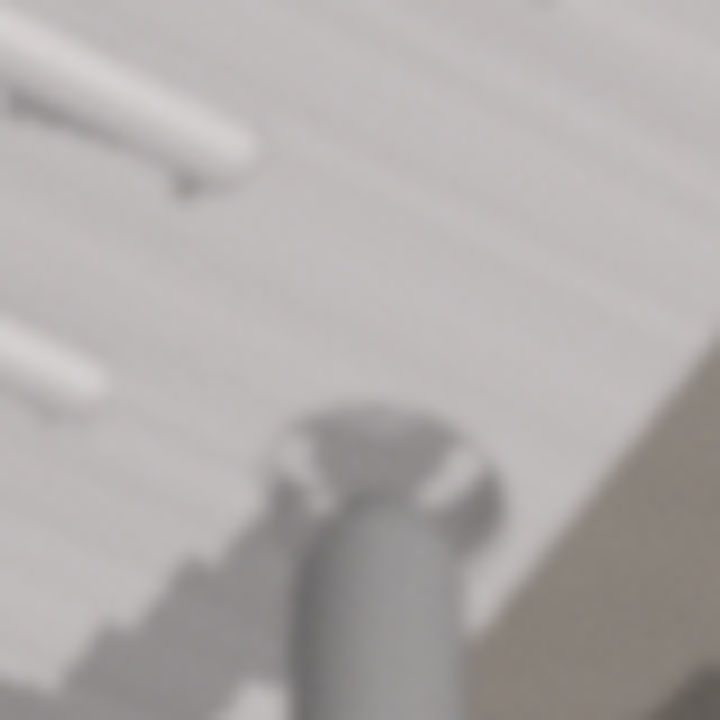

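Call:
apply_moves(plan=[[[0, 0, 0, -0.3, 0, 0, 0], [0, 0, 0, -0.3, 0, 0, 0]]])

```text
time_s: 19.2
tcp_pos: [0.399, -0.3201, 0.0971]
ee_rot: [[-0.76, -0.518, 0.392], [-0.457, 0.855, 0.244], [-0.462, 0.006, -0.887]]
wrist_force: [0.5, 0.4, -0.7]
gripper_width: 0.219
```

```bash
cat > chk.py <<'E'
from pinfit import *
s=sense(); a=s["ee_rot"][:,2]; ax=s["tcp_pos"]-.011*a
print(s["tcp_pos"].round(4),"axis",ax.round(4),"go",((np.array([.3937,-.3213])-ax[:2])/.025).round(2),"tip z",round(s["tcp_pos"][2]-.054,4),s["wrist_force"].round(1),s["moment"].round(2),s["gripper_width"].round(3),"a",a.round(3))
E
python3 chk.py
```

```text
Traceback (most recent call last):
  File "chk.py", line 3, in <module>
    print(s["tcp_pos"].round(4),"axis",ax.round(4),"go",((np.array([.3937,-.3213])-ax[:2])/.025).round(2),"tip z",round(s["tcp_pos"][2]-.054,4),s["wrist_force"].round(1),s["moment"].round(2),s["gripper_width"].round(3),"a",a.round(3))
                                                                                                                                                                                               ^^^^^^^^^^^^^^^^^^^^^^^^
AttributeError: 'float' object has no attribute 'round'
```

Call:
apply_moves(plan=[[[0, -0.04, 0.05, -0.1, 0, 0, 0], [0, -0.01, 0.02, -0.2, 0, 0, 0], [0, -0.01, 0.02, -0.2, 0, 0, 0]]])

```text
time_s: 19.45
tcp_pos: [0.397, -0.3175, 0.0821]
ee_rot: [[-0.761, -0.518, 0.391], [-0.456, 0.856, 0.245], [-0.462, 0.008, -0.887]]
wrist_force: [1.0, -0.2, -1.0]
gripper_width: 0.225
```

```bash
sed -i 's/s\["gripper_width"\].round(3)/s["gripper_width"]/' chk.py; python3 chk.py
```

```text
[ 0.397  -0.3175  0.0821] axis [ 0.3927 -0.3202  0.0919] go [ 0.04 -0.04] tip z 0.0281 [ 1.  -0.2 -1. ] [-0.48  0.65 -0.07] 0.2253095304954803 a [ 0.391  0.245 -0.887]
```

Call:
apply_moves(plan=[[[0, 0.03, -0.03, -0.15, 0, 0, 0], [0, 0, 0, -0.15, 0, 0, 0], [0, 0, 0, -0.15, 0, 0, 0]]])

```text
time_s: 19.7
tcp_pos: [0.3977, -0.3174, 0.0695]
ee_rot: [[-0.761, -0.518, 0.391], [-0.455, 0.855, 0.247], [-0.462, 0.01, -0.887]]
wrist_force: [-0.6, 2.2, 3.4]
gripper_width: 0.219
```

```bash
python3 chk.py
```

```text
[ 0.3977 -0.3174  0.0695] axis [ 0.3934 -0.3201  0.0793] go [ 0.01 -0.05] tip z 0.0155 [-0.6  2.2  3.4] [0.35 0.49 0.29] 0.21861864536481426 a [ 0.391  0.247 -0.887]
```

Call:
apply_moves(plan=[[[0, 0, -0.03, -0.15, 0, 0, 0], [0, 0, 0, -0.15, 0, 0, 0], [0, 0, 0, -0.1, 0, 0, 0]]])

```text
time_s: 19.95
tcp_pos: [0.398, -0.3171, 0.0649]
ee_rot: [[-0.755, -0.526, 0.392], [-0.461, 0.85, 0.254], [-0.467, 0.011, -0.884]]
wrist_force: [-9.7, 3.2, 22.7]
gripper_width: 0.22
```

```bash
python3 chk.py
```

```text
[ 0.398  -0.3171  0.0649] axis [ 0.3937 -0.3199  0.0746] go [ 0.   -0.06] tip z 0.0109 [-9.7  3.2 22.7] [1.78 0.59 0.91] 0.21959406406830656 a [ 0.392  0.254 -0.884]
```

Call:
apply_moves(plan=[[[0, -0.03, 0, -0.07, 0, 0, 0], [0, -0.02, 0, -0.07, 0, 0, 0]]])

```text
time_s: 20.12
tcp_pos: [0.3976, -0.3172, 0.0652]
ee_rot: [[-0.751, -0.529, 0.395], [-0.463, 0.849, 0.255], [-0.47, 0.008, -0.883]]
wrist_force: [-0.9, 2.2, 8.3]
gripper_width: 0.22
```

```bash
python3 chk.py; python3 - <<'E'
from pinfit import *
for i in range(5): c=capture("scene"); s=sense(); print(s["time_s"],s["tcp_pos"].round(4),s["wrist_force"].round(1),round(s["gripper_width"],3))
save(c["pixels"],"s20.png",(280,140,400,260),6)
W,m=cloud(c)
l=W[m&(abs(W[...,0]-.393)<.033)&(W[...,1]>-.41)&(W[...,1]<-.345)&(W[...,2]>.035)&(W[...,2]<.063)]
print("lid slope",np.linalg.lstsq(np.c_[l[:,:2],np.ones(len(l))],l[:,2],rcond=None)[0],np.median(l[:,2]))
w=capture("wrist"); save(w["pixels"],"w20.png"); s=sense(); W,m=cloud(w,s)
k=W[m&(np.hypot(W[...,0]-.286,W[...,1]+.429)<.03)]
h,e=np.histogram(k[:,2],24,(0,.072));print("die",h)
kk=k[(k[:,2]>.053)&(k[:,2]<.06)]; 
if len(kk)>9: print(cv2.minEnclosingCircle((kk[:,:2]*1000).astype(np.float32)))
E
```

```text
[ 0.3976 -0.3172  0.0652] axis [ 0.3933 -0.32    0.0749] go [ 0.02 -0.05] tip z 0.0112 [-0.9  2.2  8.3] [0.89 0.05 0.41] 0.22048755791172678 a [ 0.395  0.255 -0.883]
20.1667 [ 0.3976 -0.3172  0.0651] [-2.4  3.  10.5] 0.223
20.2167 [ 0.3976 -0.3172  0.0651] [-2.1  3.1 11. ] 0.219
20.2667 [ 0.3976 -0.3172  0.0651] [-1.9  2.7 10. ] 0.222
20.3167 [ 0.3977 -0.3172  0.0651] [-2.9  2.1 11. ] 0.221
20.3667 [ 0.3977 -0.3172  0.0651] [-2.2  2.7 10.4] 0.218
lid slope [ 0.27191027 -0.01457954 -0.06160459] 0.04503016627844633
die [0 0 0 0 0 0 0 0 0 0 0 0 0 0 0 0 0 0 0 0 0 0 0 0]
```

View pics/s20.png

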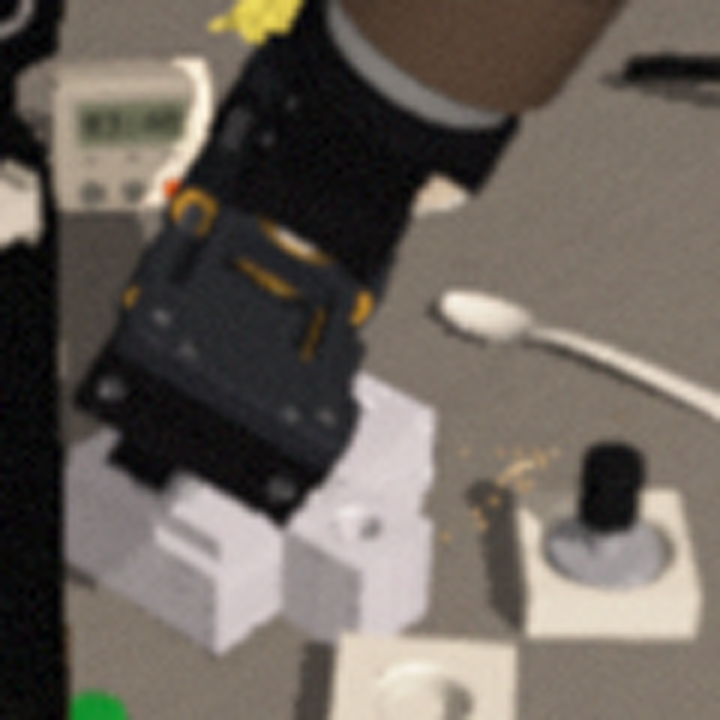

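View pics/w20.png

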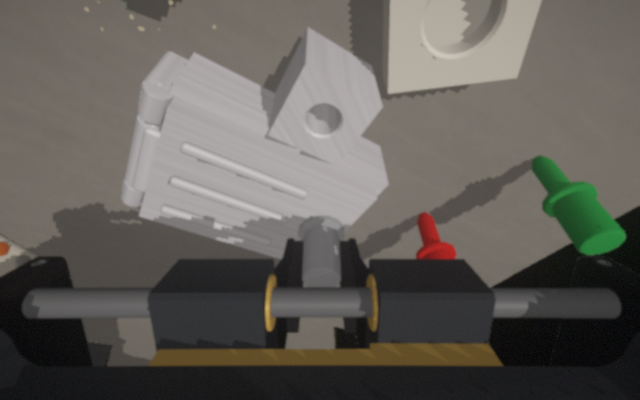

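```bash
python3 - <<'E'
from pinfit import *
w=capture("wrist"); s=sense(); W,m=cloud(w,s)
l=W[m&(W[...,0]>.36)&(W[...,0]<.42)&(W[...,1]>-.40)&(W[...,1]<-.345)&(W[...,2]>.03)&(W[...,2]<.07)]
r=least_squares(lambda p:l[:,:2]@p[:2]+p[2]-l[:,2],[0,0,.046],loss='soft_l1',f_scale=.0007); print("lid",r.x,len(l),"z@hole",r.x@[.393,-.32,1],"z@hinge side",r.x@[.393,-.41,1])
b=W[m&(np.hypot(W[...,0]-.336,W[...,1]+.372)<.009)]; print("socket block top",np.median(b[:,2]),len(b))
# collar near
k=W[m&(np.hypot(W[...,0]-.393,W[...,1]+.3205)<.016)&(W[...,2]>.03)]
h,e=np.histogram(k[:,2],20,(.03,.09)); print(list(zip(e.round(3),h)))
t=W[m&(np.hypot(W[...,0]-.393,W[...,1]+.3205)<.02)&(W[...,2]>.0535)&(W[...,2]<.08)]
def f(p):
    x=p[0]+p[2]*(t[:,2]-.06); y=p[1]+p[3]*(t[:,2]-.06); return np.hypot(t[:,0]-x,t[:,1]-y)-.010
r=least_squares(f,[.393,-.3205,0,0],loss='soft_l1',f_scale=.001); print("knob axis",r.x,len(t),np.abs(r.fun).mean())
E
```

```text
lid [0.02529355 0.01129196 0.04057743] 12027 z@hole 0.046904364397865016 z@hinge side 0.04588808812679458
socket block top 0.029653517067165062 1909
[(np.float64(0.03), np.int64(0)), (np.float64(0.033), np.int64(0)), (np.float64(0.036), np.int64(0)), (np.float64(0.039), np.int64(0)), (np.float64(0.042), np.int64(14)), (np.float64(0.045), np.int64(574)), (np.float64(0.048), np.int64(461)), (np.float64(0.051), np.int64(155)), (np.float64(0.054), np.int64(230)), (np.float64(0.057), np.int64(222)), (np.float64(0.06), np.int64(245)), (np.float64(0.063), np.int64(255)), (np.float64(0.066), np.int64(244)), (np.float64(0.069), np.int64(262)), (np.float64(0.072), np.int64(261)), (np.float64(0.075), np.int64(733)), (np.float64(0.078), np.int64(155)), (np.float64(0.081), np.int64(14)), (np.float64(0.084), np.int64(0)), (np.float64(0.087), np.int64(0))]
knob axis [ 0.39377679 -0.31974958 -0.02533257 -0.03217874] 3039 0.002782409949891655
```

```bash
python3 -c "
from station import *
print(finish_job()); s=sense(); print(s['time_s'],s['tcp_pos'],s['wrist_force'],s['gripper_width'])"
```

```text
the job is handed in; nothing more can be done
None
the job is handed in; nothing more can be done
```

I finished every step and handed the job in after about 20 s of the 67 s allowed. `finish_job` gives no verdict, so I can't confirm it passed.

**What I did**
- **Arm posture:** the forearm would have hit the black machine's lever with the tool straight down. I tilted the tool 16–28° about the jaw axis for the whole job.
- **Die:** I first nudged the lid further open for room, pushing with about 11 N. Then I lifted the die out and set it in the well of its own stand, at about (0.285, -0.429).
- **Lid and pin:** I swung the lid over and it sank onto the spring buttons. Then I took the steel pin, not the red or green look-alikes, and pushed it through the lid into the base. I was still holding it down when I handed in.

**Last checks**
- **Die:** after release its knob top was at about 56 mm, the seated height. It was still seated in the last scene picture. A final wrist-camera recheck failed because the stand was out of view.
- **Lid:** the measured slope was about 0.011 rad along the lid, against a limit of 0.03. The same fit showed 0.025 across the lid, which the hinge does not allow, so that is the error of the measurement. The 0.011 is therefore only a rough check.
- **Pin:** the knob top was at about 78 mm, its home height, and the tilt was about 0.03–0.04 rad. Its axis was 1–1.5 mm from the estimated hole centre. The fit of the knob was rough, at about 2.8 mm.
- **Push:** steady at 10–11 N down while the arm held still, with the jaws closed on the knob at 0.22 opening. It had briefly reached 23 N.
- **Disagreements:** my hole estimates from the different cameras differed by up to 3 mm. I used the offset from the pin's socket, which agreed to about 1 mm. A height reading for the socket block gave 30 mm instead of 40 mm; I took it as a sampling miss and did not use it.
- **Bystanders:** I never touched the spoon, sauce cup or timer, but I did not measure them at the end.

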